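# Scoop ferrite cores into the sorting dish

### The arm

A 7-joint arm with a two-finger parallel gripper is mounted at the origin on the work surface. World frame = base frame: x ahead of the robot, y to its left, z up, the work surface at z = 0. Lengths are in m, angles in rad, forces in N, time in s.
With the tool pointing down it reaches from about 0.425 to 0.95 m from the base axis. Payload 4.7 kg.
Tool frame: the origin (TCP) lies midway between the tips of the shut fingers; the grasp point (between the pads) lies 19 mm behind it (grasp_offset is the distance from the TCP to the grasp point, in m); z points along the fingers, y is the direction in which the jaws open and shut (so a half turn about z gives the same grasp; the last joint's range is limited). The gripper opens to 85 mm and grips with 20 to 120 N. Pads are 22 mm wide; open, the fingers measure 114 mm over their backs; the gripper's body (76 mm by 85 mm) begins 54 mm behind the grasp point. The pads swing forward as they close: fully open they stand 13 mm farther back than shut.
Start: joints at [1.117, 0.469, -0.049, 1.532, 0.024, 1.141, -0.082], TCP at [0.278, -0.615, 0.231] pointing down, gripper open.
Joint ranges: [-2.59, 2.59], [-0.33, 1.99], [-1.39, 1.29], [0.1, 2.45], [-1.04, 4.18], [0.21, 1.99], [-2.66, 2.66]. Speed limits (rad/s): [2.57, 2.57, 3.14, 3.14, 3.14, 3.14, 3.14].

### API

Orientations are given as a unit quaternion [x, y, z, w].
In Python, from workcell import * gives the robot as it stands.
- The arm moves only by the shell command python3 -m crank 'ROWS' [FORCE]. ROWS is JSON, a list of rows, each a list of 3 entries, a list of its own where there are three numbers: the opening, from 0 (shut) to 1 (fully open), then the shift along the tool's x, y, z in m, then the turn about the tool's z in rad. A call has 1 to 5 rows; each row shifts and turns the commanded pose from where the row before left it, along the tool's axes as they then stand; what a row does not reach is not made up. A row lasts 1/8 s, in which the tool goes at most 62.5 mm and 10.7 degrees, less where a joint would pass 70% of its speed; a pose out of reach is approached as far as the arm can. A call with a gripper value outside its range is refused whole. The fingers move at their own pace and stop on an object; FORCE is the grip in N (left out, the last holds). Time passes only in rows, so rows that do not move let the fingers close. It gives the time, the measured TCP pose, the force and the opening at its end, in the units of the state.
- read_state(): the state, without advancing time (a new reading comes with each control period).
- capture(name): name is "side" or "top" or "wrist"; returns a dict with "frame" (384x512x3 uint8, red, green, blue), "z_map" (384x512 float32, m along the optical axis (not along the pixel's ray), 0 where there is no reading), "vertical_fov" (degrees; the focal length in pixels is half the picture's height over the tangent of half this angle, whatever the lens; pixels are square), "cx", "cy" (the principal point, pixels), "dist_coeffs" ([k1, k2, p1, p2, k3] as OpenCV has them; the pictures are not rectified), "rvec" (rotation vector, rad) and "tvec" (3), from world to camera coordinates, as OpenCV has them; the wrist camera has in their place "mount" (4x4, takes a point from camera to tool coordinates, whose origin is the TCP and whose axes are the flange's). Camera axes: x right, y down, z forward; pixel columns grow to the right and rows downward; lengths in m; the calibration is good to about 2 mm. A picture is of the moment at which its call begins: read the wrist's pose just before it.
- sign_off(): hands the job in, once; it reports no verdict.
The state is a dict: "time_s": time; "q": joint angles; "qd": joint speeds; "effort": joint torques, N m; "ee_pos": TCP position; "tcp_rot": TCP orientation; "force": force on the tool from outside, world axes, zero at the start; "ft_torque": the same for the moment, N m; "finger_gap": finger opening in m.
Only numpy, scipy, OpenCV 4.12 (cv2) and the standard library are available. Lean on these libraries where they do the work, as an engineer would, in place of code of your own. Each camera call takes 0.05 s, during which the arm holds its last target. There are 200 camera calls.

### The job

Take the lid off the parts tub and lay it flat, fin up, on the silicone mat. Then use the scoop, not the fingers, to bring one scoopful of at least three ferrite cores from the tub to the steel dish; every core must end up in the dish or still in the tub. Finish with the scoop standing upright on its flat bottom on the bench, let go, and do not disturb the solder spool, the jar or the phone.

Things in the scene. Friction and masses are not known exactly. Their poses are not given: they have to be found in the camera images.
- tub: fixed grey plastic tub, 183 (x) x 92 (y) x 48 mm high, open top under its lid. Inside: flat floor at z = 4 mm from x = -30 to 30; beyond, both ends ramp up at 32 degrees to x = +-88, z = 40, then upright to the rim (z = 48). Long walls upright, 84 mm apart inside. Origin: centre of underside; x along its length, within 0.22 rad of world x
- lid: loose grey lid, 120 g, seated on the tub's rim: plate 192 x 102 x 4 mm, underside 5 mm above the origin, over a 168 x 78 x 5 mm plug with 3 mm play in the mouth. Upright fin on top towards -x: x = -70 to -20, 12 mm thick in y, z = 9 to 43 mm. Origin: centre of the plug's underside, 43 mm above the tub's origin when seated; x along its length. On the mat it stands on its plug
- lid_grip (a point): point to pinch on the lid's fin (fingers close along the lid's y): lid x = -45, y = 0, z = 32 mm
- scoop: loose aluminium scoop, about 90 g, standing on its flat bottom. Bowl 66 (x) x 72 (y) mm, floor 2 mm; open front (lip) at x = -33 faces roughly to the robot; side walls 24 mm high (14 near the lip), rear wall 28 mm high at x = 33. Upright black handle behind it: x = 33 to 51, 13 mm thick in y, z = 8 to 112. Origin: centre of underside; yaw within 0.35 rad of world x
- scoop_grip (a point): point to pinch on the scoop's handle from above (fingers close along the scoop's y): scoop x = 42, y = 0, z = 88 mm
- scoop_lip (a point): middle of the scoop's front lower edge: scoop x = -33, y = 0, z = 0
- scoop_bowl (a point): middle of the scoop's bowl: scoop x = 0, y = 0, z = 12 mm
- dish: open steel sorting dish fixed to the bench, 130 (x) x 125 (y) x 32 mm high, walls and floor 4 mm. Origin: centre of its underside
- mat: flat blue silicone mat fixed to the bench, 220 (x) x 135 (y) x 3 mm. Origin: centre of its underside
- core0: one of eight identical ferrite cores: a dark grey barrel of 16 mm diameter, 20 mm long with strongly rounded ends, about 15 g (varies), rolls easily; origin at its centre, x along its length. They start loose on the floor of the tub, under the lid
- core1: one of eight identical ferrite cores: a dark grey barrel of 16 mm diameter, 20 mm long with strongly rounded ends, about 15 g (varies), rolls easily; origin at its centre, x along its length. They start loose on the floor of the tub, under the lid
- core2: one of eight identical ferrite cores: a dark grey barrel of 16 mm diameter, 20 mm long with strongly rounded ends, about 15 g (varies), rolls easily; origin at its centre, x along its length. They start loose on the floor of the tub, under the lid
- core3: one of eight identical ferrite cores: a dark grey barrel of 16 mm diameter, 20 mm long with strongly rounded ends, about 15 g (varies), rolls easily; origin at its centre, x along its length. They start loose on the floor of the tub, under the lid
- core4: one of eight identical ferrite cores: a dark grey barrel of 16 mm diameter, 20 mm long with strongly rounded ends, about 15 g (varies), rolls easily; origin at its centre, x along its length. They start loose on the floor of the tub, under the lid
- core5: one of eight identical ferrite cores: a dark grey barrel of 16 mm diameter, 20 mm long with strongly rounded ends, about 15 g (varies), rolls easily; origin at its centre, x along its length. They start loose on the floor of the tub, under the lid
- core6: one of eight identical ferrite cores: a dark grey barrel of 16 mm diameter, 20 mm long with strongly rounded ends, about 15 g (varies), rolls easily; origin at its centre, x along its length. They start loose on the floor of the tub, under the lid
- core7: one of eight identical ferrite cores: a dark grey barrel of 16 mm diameter, 20 mm long with strongly rounded ends, about 15 g (varies), rolls easily; origin at its centre, x along its length. They start loose on the floor of the tub, under the lid
- spool: bystander: solder spool standing on end, 48 mm diameter, 46 mm high. Origin: centre of its underside
- jar: bystander: small flux jar with a white cap, 44 mm diameter, 45 mm high. Origin: centre of its underside
- phone: bystander: phone lying flat, 72 x 146 x 8 mm. Origin: centre of its underside
Not all that is in view belongs to the job. Of the things like the scoop, leave any that is red; of the rest the larger one is meant.

How it is judged:
On the way, in this order (a step that is already met when the one before it is completed fails the run):
1. the lid lies flat on the mat, let go (angle between lid's own z axis and vertical below 0.06 rad and z of lid in the frame of mat below 0.009 m and x of lid in the frame of mat between -0.07 and 0.07 m and y of lid in the frame of mat between -0.06 and 0.06 m and contact force between the fingers and lid below 0.05 N), for 0.2 s.
2. at least three cores are up out of the tub in the scoop's bowl (height (world z) of scoop_bowl above 0.07 m and ((distance between each of core0, core1, core2 and scoop_bowl below 0.042 m or distance between each of core0, core1, core3 and scoop_bowl below 0.042 m or distance between each of core0, core1, core4 and scoop_bowl below 0.042 m or distance between each of core0, core1, core5 and scoop_bowl below 0.042 m or distance between each of core0, core1, core6 and scoop_bowl below 0.042 m or distance between each of core0, core1, core7 and scoop_bowl below 0.042 m or distance between each of core0, core2, core3 and scoop_bowl below 0.042 m or distance between each of core0, core2, core4 and scoop_bowl below 0.042 m or distance between each of core0, core2, core5 and scoop_bowl below 0.042 m or distance between each of core0, core2, core6 and scoop_bowl below 0.042 m or distance between each of core0, core2, core7 and scoop_bowl below 0.042 m or distance between each of core0, core3, core4 and scoop_bowl below 0.042 m or distance between each of core0, core3, core5 and scoop_bowl below 0.042 m or distance between each of core0, core3, core6 and scoop_bowl below 0.042 m or distance between each of core0, core3, core7 and scoop_bowl below 0.042 m or distance between each of core0, core4, core5 and scoop_bowl below 0.042 m or distance between each of core0, core4, core6 and scoop_bowl below 0.042 m or distance between each of core0, core4, core7 and scoop_bowl below 0.042 m or distance between each of core0, core5, core6 and scoop_bowl below 0.042 m or distance between each of core0, core5, core7 and scoop_bowl below 0.042 m or distance between each of core0, core6, core7 and scoop_bowl below 0.042 m or distance between each of core1, core2, core3 and scoop_bowl below 0.042 m or distance between each of core1, core2, core4 and scoop_bowl below 0.042 m or distance between each of core1, core2, core5 and scoop_bowl below 0.042 m) or (distance between each of core1, core2, core6 and scoop_bowl below 0.042 m or distance between each of core1, core2, core7 and scoop_bowl below 0.042 m or distance between each of core1, core3, core4 and scoop_bowl below 0.042 m or distance between each of core1, core3, core5 and scoop_bowl below 0.042 m or distance between each of core1, core3, core6 and scoop_bowl below 0.042 m or distance between each of core1, core3, core7 and scoop_bowl below 0.042 m or distance between each of core1, core4, core5 and scoop_bowl below 0.042 m or distance between each of core1, core4, core6 and scoop_bowl below 0.042 m or distance between each of core1, core4, core7 and scoop_bowl below 0.042 m or distance between each of core1, core5, core6 and scoop_bowl below 0.042 m or distance between each of core1, core5, core7 and scoop_bowl below 0.042 m or distance between each of core1, core6, core7 and scoop_bowl below 0.042 m or distance between each of core2, core3, core4 and scoop_bowl below 0.042 m or distance between each of core2, core3, core5 and scoop_bowl below 0.042 m or distance between each of core2, core3, core6 and scoop_bowl below 0.042 m or distance between each of core2, core3, core7 and scoop_bowl below 0.042 m or distance between each of core2, core4, core5 and scoop_bowl below 0.042 m or distance between each of core2, core4, core6 and scoop_bowl below 0.042 m or distance between each of core2, core4, core7 and scoop_bowl below 0.042 m or distance between each of core2, core5, core6 and scoop_bowl below 0.042 m or distance between each of core2, core5, core7 and scoop_bowl below 0.042 m or distance between each of core2, core6, core7 and scoop_bowl below 0.042 m or distance between each of core3, core4, core5 and scoop_bowl below 0.042 m or distance between each of core3, core4, core6 and scoop_bowl below 0.042 m) or (distance between each of core3, core4, core7 and scoop_bowl below 0.042 m or distance between each of core3, core5, core6 and scoop_bowl below 0.042 m or distance between each of core3, core5, core7 and scoop_bowl below 0.042 m or distance between each of core3, core6, core7 and scoop_bowl below 0.042 m or distance between each of core4, core5, core6 and scoop_bowl below 0.042 m or distance between each of core4, core5, core7 and scoop_bowl below 0.042 m or distance between each of core4, core6, core7 and scoop_bowl below 0.042 m or distance between each of core5, core6, core7 and scoop_bowl below 0.042 m))), for 0.2 s.
At the end, for the whole second after the job is handed in: Three or more cores in the dish, the others in dish or tub, all under 50 mm/s; lid flat (0.06 rad), fin up, on the mat, centre within 70 mm (mat x) and 60 mm (mat y) of its centre; scoop at rest, upright (0.06 rad) on the bench, outside tub and dish (angle between each of lid, scoop's own z axis and vertical below 0.06 rad and z of lid in the frame of mat below 0.009 m and x of lid in the frame of mat between -0.07 and 0.07 m and y of lid in the frame of mat between -0.06 and 0.06 m and height (world z) of scoop between -0.005 and 0.008 m and horizontal distance between scoop and tub above 0.065 m and horizontal distance between scoop and dish above 0.07 m and linear speed of scoop below 0.02 m/s and ((x of core0 in the frame of dish between -0.063 and 0.063 m and y of core0 in the frame of dish between -0.0605 and 0.0605 m and z of core0 in the frame of dish between 0 and 0.06 m) or (x of core0 in the frame of tub between -0.09 and 0.09 m and y of core0 in the frame of tub between -0.044 and 0.044 m and z of core0 in the frame of tub between 0 and 0.055 m)) and ((x of core1 in the frame of dish between -0.063 and 0.063 m and y of core1 in the frame of dish between -0.0605 and 0.0605 m and z of core1 in the frame of dish between 0 and 0.06 m) or (x of core1 in the frame of tub between -0.09 and 0.09 m and y of core1 in the frame of tub between -0.044 and 0.044 m and z of core1 in the frame of tub between 0 and 0.055 m)) and ((x of core2 in the frame of dish between -0.063 and 0.063 m and y of core2 in the frame of dish between -0.0605 and 0.0605 m and z of core2 in the frame of dish between 0 and 0.06 m) or (x of core2 in the frame of tub between -0.09 and 0.09 m and y of core2 in the frame of tub between -0.044 and 0.044 m and z of core2 in the frame of tub between 0 and 0.055 m)) and ((x of core3 in the frame of dish between -0.063 and 0.063 m and y of core3 in the frame of dish between -0.0605 and 0.0605 m and z of core3 in the frame of dish between 0 and 0.06 m) or (x of core3 in the frame of tub between -0.09 and 0.09 m and y of core3 in the frame of tub between -0.044 and 0.044 m and z of core3 in the frame of tub between 0 and 0.055 m)) and ((x of core4 in the frame of dish between -0.063 and 0.063 m and y of core4 in the frame of dish between -0.0605 and 0.0605 m and z of core4 in the frame of dish between 0 and 0.06 m) or (x of core4 in the frame of tub between -0.09 and 0.09 m and y of core4 in the frame of tub between -0.044 and 0.044 m and z of core4 in the frame of tub between 0 and 0.055 m)) and ((x of core5 in the frame of dish between -0.063 and 0.063 m and y of core5 in the frame of dish between -0.0605 and 0.0605 m and z of core5 in the frame of dish between 0 and 0.06 m) or (x of core5 in the frame of tub between -0.09 and 0.09 m and y of core5 in the frame of tub between -0.044 and 0.044 m and z of core5 in the frame of tub between 0 and 0.055 m)) and ((x of core6 in the frame of dish between -0.063 and 0.063 m and y of core6 in the frame of dish between -0.0605 and 0.0605 m and z of core6 in the frame of dish between 0 and 0.06 m) or (x of core6 in the frame of tub between -0.09 and 0.09 m and y of core6 in the frame of tub between -0.044 and 0.044 m and z of core6 in the frame of tub between 0 and 0.055 m)) and ((x of core7 in the frame of dish between -0.063 and 0.063 m and y of core7 in the frame of dish between -0.0605 and 0.0605 m and z of core7 in the frame of dish between 0 and 0.06 m) or (x of core7 in the frame of tub between -0.09 and 0.09 m and y of core7 in the frame of tub between -0.044 and 0.044 m and z of core7 in the frame of tub between 0 and 0.055 m)) and linear speed of each of core0, core1, core2, core3, core4, core5, core6, core7 below 0.05 m/s and ((horizontal distance between each of core0, core1, core2 and dish below 0.09 m or horizontal distance between each of core0, core1, core3 and dish below 0.09 m or horizontal distance between each of core0, core1, core4 and dish below 0.09 m or horizontal distance between each of core0, core1, core5 and dish below 0.09 m or horizontal distance between each of core0, core1, core6 and dish below 0.09 m or horizontal distance between each of core0, core1, core7 and dish below 0.09 m or horizontal distance between each of core0, core2, core3 and dish below 0.09 m or horizontal distance between each of core0, core2, core4 and dish below 0.09 m or horizontal distance between each of core0, core2, core5 and dish below 0.09 m or horizontal distance between each of core0, core2, core6 and dish below 0.09 m or horizontal distance between each of core0, core2, core7 and dish below 0.09 m or horizontal distance between each of core0, core3, core4 and dish below 0.09 m or horizontal distance between each of core0, core3, core5 and dish below 0.09 m or horizontal distance between each of core0, core3, core6 and dish below 0.09 m or horizontal distance between each of core0, core3, core7 and dish below 0.09 m or horizontal distance between each of core0, core4, core5 and dish below 0.09 m or horizontal distance between each of core0, core4, core6 and dish below 0.09 m or horizontal distance between each of core0, core4, core7 and dish below 0.09 m or horizontal distance between each of core0, core5, core6 and dish below 0.09 m or horizontal distance between each of core0, core5, core7 and dish below 0.09 m or horizontal distance between each of core0, core6, core7 and dish below 0.09 m or horizontal distance between each of core1, core2, core3 and dish below 0.09 m or horizontal distance between each of core1, core2, core4 and dish below 0.09 m or horizontal distance between each of core1, core2, core5 and dish below 0.09 m) or (horizontal distance between each of core1, core2, core6 and dish below 0.09 m or horizontal distance between each of core1, core2, core7 and dish below 0.09 m or horizontal distance between each of core1, core3, core4 and dish below 0.09 m or horizontal distance between each of core1, core3, core5 and dish below 0.09 m or horizontal distance between each of core1, core3, core6 and dish below 0.09 m or horizontal distance between each of core1, core3, core7 and dish below 0.09 m or horizontal distance between each of core1, core4, core5 and dish below 0.09 m or horizontal distance between each of core1, core4, core6 and dish below 0.09 m or horizontal distance between each of core1, core4, core7 and dish below 0.09 m or horizontal distance between each of core1, core5, core6 and dish below 0.09 m or horizontal distance between each of core1, core5, core7 and dish below 0.09 m or horizontal distance between each of core1, core6, core7 and dish below 0.09 m or horizontal distance between each of core2, core3, core4 and dish below 0.09 m or horizontal distance between each of core2, core3, core5 and dish below 0.09 m or horizontal distance between each of core2, core3, core6 and dish below 0.09 m or horizontal distance between each of core2, core3, core7 and dish below 0.09 m or horizontal distance between each of core2, core4, core5 and dish below 0.09 m or horizontal distance between each of core2, core4, core6 and dish below 0.09 m or horizontal distance between each of core2, core4, core7 and dish below 0.09 m or horizontal distance between each of core2, core5, core6 and dish below 0.09 m or horizontal distance between each of core2, core5, core7 and dish below 0.09 m or horizontal distance between each of core2, core6, core7 and dish below 0.09 m or horizontal distance between each of core3, core4, core5 and dish below 0.09 m or horizontal distance between each of core3, core4, core6 and dish below 0.09 m) or (horizontal distance between each of core3, core4, core7 and dish below 0.09 m or horizontal distance between each of core3, core5, core6 and dish below 0.09 m or horizontal distance between each of core3, core5, core7 and dish below 0.09 m or horizontal distance between each of core3, core6, core7 and dish below 0.09 m or horizontal distance between each of core4, core5, core6 and dish below 0.09 m or horizontal distance between each of core4, core5, core7 and dish below 0.09 m or horizontal distance between each of core4, core6, core7 and dish below 0.09 m or horizontal distance between each of core5, core6, core7 and dish below 0.09 m))); the robot touches nothing.
It fails at once if the fingers touch a core (contact force between the fingers and core0 above 0.3 N or contact force between the fingers and core1 above 0.3 N or contact force between the fingers and core2 above 0.3 N or contact force between the fingers and core3 above 0.3 N or contact force between the fingers and core4 above 0.3 N or contact force between the fingers and core5 above 0.3 N or contact force between the fingers and core6 above 0.3 N or contact force between the fingers and core7 above 0.3 N).
It fails at once if a bystander is moved more than 15 mm (distance of any of spool, jar, phone from where it was at the start of the episode above 0.015 m).
It also fails if it takes over 72 s, if anything falls off the work surface, if the arm or the gripper's body presses on something with over 40 N, if the wrist force passes 120 N, or if a joint passes its speed limit or range.

## Working session

There is one attempt and no reset: what is moved stays moved. The work goes in short steps, Python scripts to look and compute and a shell command to move; the robot and the scene stay as the last step left them, time stands still between calls to the robot, and variables do not carry over. Pictures are saved under pics/ and viewed, about 8 in all and at most 12, crops included, and the job is handed in when it is done.

```bash
ls; mkdir -p pics; cat > h.py <<'E'
from workcell import *
import numpy as np, cv2
from scipy.spatial.transform import Rotation as R
def cam(n):
    s=read_state(); d=capture(n); f=192/np.tan(np.radians(d["vertical_fov"])/2)
    d["K"]=np.array([[f,0,d["cx"]],[0,f,d["cy"]],[0,0,1]]); d["D"]=np.array(d["dist_coeffs"],float)
    if "mount" in d:
        T=np.eye(4);T[:3,:3]=R.from_quat(s["tcp_rot"]).as_matrix();T[:3,3]=s["ee_pos"];T=T@np.array(d["mount"])
    else:
        T=np.eye(4);T[:3,:3]=cv2.Rodrigues(np.array(d["rvec"],float))[0];T[:3,3]=np.ravel(d["tvec"]);T=np.linalg.inv(T)
    d["T"]=T; return d
def save(d,name,crop=None,scale=1):
    im=d["frame"][:,:,::-1]
    if crop: x0,y0,x1,y1=crop; im=im[y0:y1,x0:x1]
    cv2.imwrite("pics/"+name,cv2.resize(im,None,fx=scale,fy=scale,interpolation=cv2.INTER_CUBIC))
def rays(d,uv):
    p=cv2.undistortPoints(np.array(uv,float).reshape(-1,1,2),d["K"],d["D"]).reshape(-1,2)
    return d["T"][:3,3],np.c_[p,np.ones(len(p))]@d["T"][:3,:3].T
def plane(d,uv,z):
    o,r=rays(d,uv); return o+r*((z-o[2])/r[:,2])[:,None]
def cloud(d):
    v,u=np.mgrid[:384,:512]; o,r=rays(d,np.c_[u.ravel(),v.ravel()])
    P=o+r*d["z_map"].reshape(-1,1); P[d["z_map"].ravel()==0]=np.nan
    return P.reshape(384,512,3)
E
python3 - <<'E'
from h import *
s=read_state();print(s)
for n in("top","side"):
    d=cam(n);print(n,d["T"][:3].round(3).tolist(),d["vertical_fov"],d["D"]);save(d,n+"0.png",None,1.5)
E
```

```text
pics
{'time_s': 0.0, 'q': array([ 1.1170857 ,  0.46942602, -0.04859265,  1.53373405,  0.02410383,
        1.1409882 , -0.08230374]), 'qd': array([ 0.0012486 , -0.00032221, -0.00209292,  0.00026055, -0.00192911,
       -0.00063938, -0.0027641 ]), 'effort': array([ 1.17591826e-03, -5.10315585e+01, -4.63577325e-02, -2.37713474e+01,
        1.06235297e-02,  7.54723675e-03,  1.73016571e-05]), 'ee_pos': array([ 0.27795871, -0.61445248,  0.23025482]), 'tcp_rot': array([ 9.77523215e-01,  2.10825508e-01, -2.45689040e-04, -9.53759338e-04]), 'force': array([-0.56656998, -0.79254152, -0.22439659]), 'ft_torque': array([ 0.02991866,  0.01470375, -0.1253674 ]), 'finger_gap': 0.08510536608189102}
top [[-0.024, -0.983, 0.183, 0.39], [-0.999, 0.029, 0.026, -0.019], [-0.031, -0.182, -0.983, 0.987]] 57.809892966364046 [0.03569148 0.         0.         0.         0.        ]
side [[0.968, -0.128, 0.215, 0.387], [-0.25, -0.522, 0.815, -0.739], [0.008, -0.843, -0.537, 0.569]] 57.863011686063366 [-0.02985853  0.          0.          0.          0.        ]
```

View pics/top0.png

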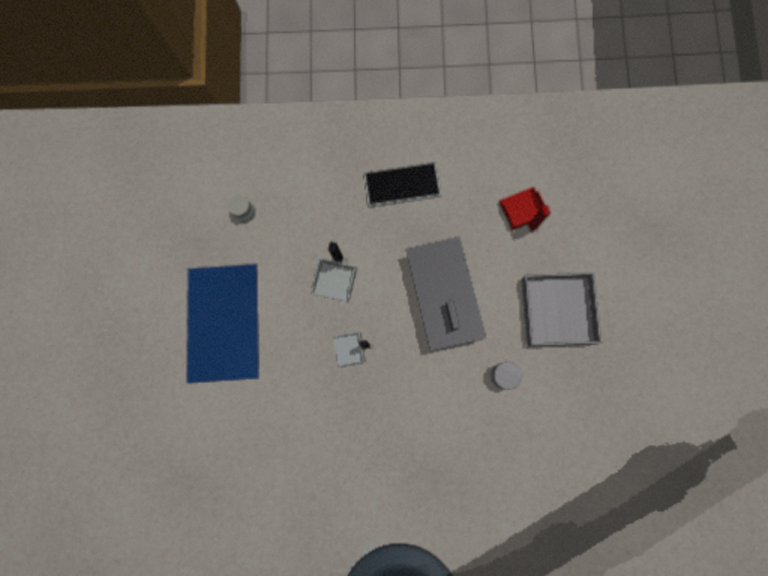

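View pics/side0.png

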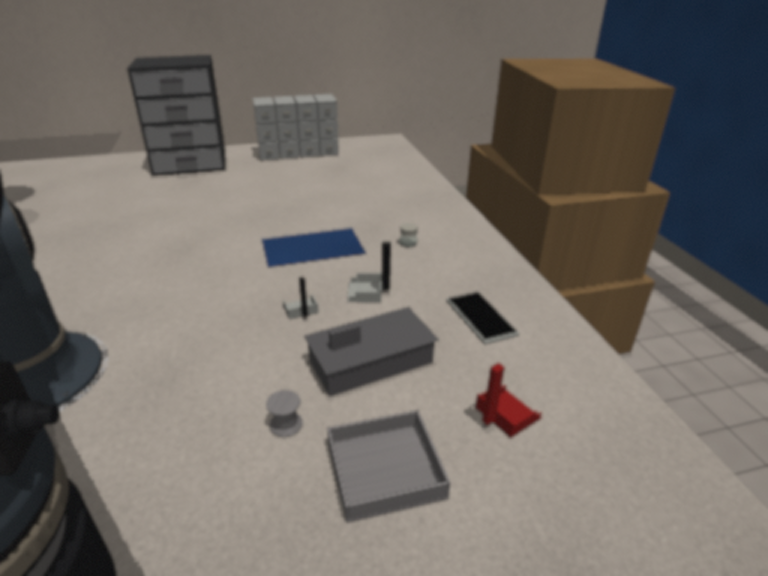

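The top view (pixels of the 1.5x picture) shows the lid and tub at (445,293) with the fin at (453,315). The mat is at (223,323), the dish at (561,310), the spool at (507,376), the jar at (241,210) and the phone at (402,184).
Scoop candidates are red (525,208), small silver (348,349) and large silver (335,280, handle 335,252). Red is excluded, and of the rest the large silver one is meant.

```bash
python3 - <<'E'
from h import *
d=cam("top");P=cloud(d);e=cam("side");Q=cloud(e)
save(d,"crop.png",(195,150,265,255),6)
def rect(name,pts):
    (c,wh,a)=cv2.minAreaRect(np.float32(pts[:,:2])); print(name,"n",len(pts),np.round(c,4),np.round(wh,4),round(a,2),"z med",np.round(np.median(pts[:,2]),4))
def reg(P,x0,x1,y0,y1,z0,z1,m=None):
    s=(P[...,0]>x0)&(P[...,0]<x1)&(P[...,1]>y0)&(P[...,1]<y1)&(P[...,2]>z0)&(P[...,2]<z1)
    if m is not None:s&=m
    return P[s]
def P0(u,v,z=0.0): return plane(d,[[u/1.5,v/1.5]],z)[0]
for n,u,v,z in[("lid",445,293,.05),("fin",453,315,.08),("mat",223,323,0),("dish",561,310,.03),("scoop",335,280,0),("hand",335,250,.1),("small",348,349,0),("jar",241,210,.045),("spool",507,376,.046),("phone",402,184,0),("red",525,208,0)]: print(n,P0(u,v,z).round(3))
hs=cv2.cvtColor(d["frame"],cv2.COLOR_RGB2HSV)
blue=(hs[...,0]>95)&(hs[...,0]<130)&(hs[...,1]>150)
l=P0(445,293,.05)
for nm,C,in(("top",P),("side",Q)):
    rect(nm+" lidplate",reg(C,l[0]-.13,l[0]+.13,l[1]-.09,l[1]+.09,.042,.060))
    rect(nm+" fin",reg(C,l[0]-.13,l[0]+.13,l[1]-.09,l[1]+.09,.075,.1))
    h=P0(335,250,.1); rect(nm+" handle",reg(C,h[0]-.06,h[0]+.06,h[1]-.05,h[1]+.05,.06,.13))
    h=P0(335,280,.0); rect(nm+" scoop",reg(C,h[0]-.06,h[0]+.08,h[1]-.06,h[1]+.06,.006,.035))
    h=P0(561,310,.03); rect(nm+" dish",reg(C,h[0]-.1,h[0]+.1,h[1]-.1,h[1]+.1,.022,.04))
n,lab,st,c=cv2.connectedComponentsWithStats(blue.astype(np.uint8)); k=1+np.argmax(st[1:,4])
v,u=np.nonzero(lab==k); rect("mat",plane(d,np.c_[u,v],.003))
print("bench z",np.nanmedian(P[230:260,100:140,2]))
E
```

```text
lid [ 0.538 -0.097  0.05 ]
fin [ 0.494 -0.107  0.08 ]
mat [0.5   0.323 0.   ]
dish [ 0.504 -0.308  0.03 ]
scoop [0.577 0.109 0.   ]
hand [0.612 0.096 0.1  ]
small [0.445 0.085 0.   ]
jar [0.709 0.281 0.045]
spool [ 0.388 -0.2    0.046]
phone [ 0.768 -0.026  0.   ]
red [ 0.709 -0.264  0.   ]
top lidplate n 2505 [ 0.539  -0.0964] [0.1919 0.102 ] 11.6 z med 0.0516
top fin n 94 [ 0.4948 -0.1051] [0.0494 0.0118] 11.94 z med 0.0855
top handle n 63 [0.6144 0.1003] [0.0132 0.0163] 78.06 z med 0.1049
top scoop n 140 [0.5979 0.1049] [0.0722 0.1045] 76.13 z med 0.0216
top dish n 369 [ 0.507  -0.3095] [0.1298 0.1274] 0.46 z med 0.0307
side lidplate n 1988 [ 0.5381 -0.0986] [0.1919 0.1048] 11.65 z med 0.0512
side fin n 134 [ 0.4941 -0.108 ] [0.0499 0.0127] 10.67 z med 0.0836
side handle n 119 [0.6128 0.0965] [0.0146 0.0191] 39.48 z med 0.0888
side scoop n 246 [0.5848 0.1066] [0.0777 0.0757] 75.93 z med 0.0165
side dish n 965 [ 0.5062 -0.3108] [0.1308 0.1278] 0.73 z med 0.0303
mat n 3352 [0.5023 0.3242] [0.2135 0.1295] 2.12 z med 0.003
bench z 0.0005060113611493611
```

View pics/crop.png

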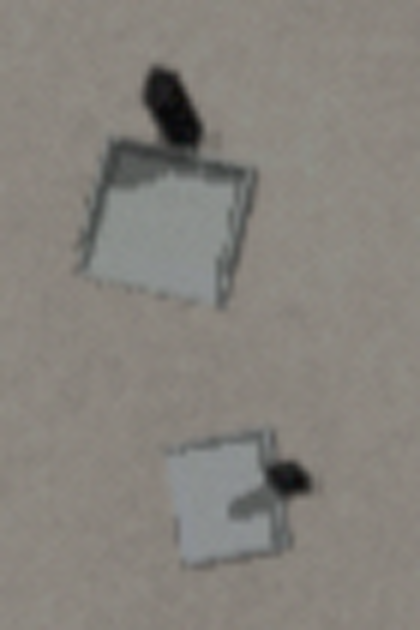

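The crop confirms it: the large silver scoop has its handle away from the robot and its lip towards the robot, yaw about -0.24. The smaller one is the decoy. Next I work out the lid approach.

```bash
cat > go.py <<'E'
# usage: go.py x y z [yaw]: prints total tool-frame shift and turn from here (does not move)
import sys; from h import *
a=[float(v) for v in sys.argv[1:]]; s=read_state(); M=R.from_quat(s["tcp_rot"]).as_matrix()
yaw=np.arctan2(M[1,0],M[0,0]); d=M.T@(np.array(a[:3])-s["ee_pos"])
print("t %.2f pos"%s["time_s"],s["ee_pos"].round(4),"yaw %.3f tilt %.4f"%(yaw,np.arccos(-M[2,2])),"F",s["force"].round(1),"gap %.4f"%s["finger_gap"],"| shift",d.round(4),"turn", round(yaw-a[3],3) if len(a)>3 else "")
E
python3 -m crank '[[1,[0,0,0],0.111],[1,[0,0,0],0.111]]'; python3 go.py .4945 -.1065 .16 .203
```

```text
time_s: 0.45
ee_pos: [0.2781, -0.6149, 0.231]
tcp_rot: [0.995, 0.099, -0.0, -0.0]
force: [-0.3, 0.6, -0.2]
finger_gap: 0.0858
t 0.45 pos [ 0.2781 -0.6149  0.231 ] yaw 0.199 tilt 0.0005 F [-0.3  0.6 -0.2] gap 0.0858 | shift [ 0.3126 -0.4555  0.0712] turn -0.004
```

```bash
for i in 1 2; do python3 -m crank '[[1,[0.0313,-0.0455,0],0],[1,[0.0313,-0.0455,0],0],[1,[0.0313,-0.0455,0],0],[1,[0.0313,-0.0455,0],0],[1,[0.0313,-0.0455,0],0]]' >/dev/null; done; python3 -m crank '[[1,[0,0,0.035],0],[1,[0,0,0.035],0],[1,[0,0,0],0]]'>/dev/null; python3 go.py .4945 -.1065 .060 .203
```

```text
t 2.08 pos [ 0.4911 -0.1059  0.1592] yaw 0.203 tilt 0.0059 F [ 0.3  0.5 -0. ] gap 0.0855 | shift [0.0037 0.0015 0.0992] turn 0.0
```

```bash
python3 -m crank '[[1,[0.002,0.001,0.035],0],[1,[0.002,0.001,0.035],0],[1,[0,0,0.027],0],[0,[0,0,0],0],[0,[0,0,0],0]]' 70; python3 -m crank '[[0,[0,0,0],0],[0,[0,0,0],0]]'; python3 go.py .4945 -.1065 .160 .203
```

```text
time_s: 2.7
ee_pos: [0.4989, -0.1077, 0.066]
tcp_rot: [0.995, 0.101, 0.001, 0.0]
force: [0.3, -0.2, 0.0]
finger_gap: 0.0517
time_s: 2.95
ee_pos: [0.4982, -0.1074, 0.0654]
tcp_rot: [0.995, 0.101, 0.001, 0.0]
force: [-0.8, 2.0, 0.8]
finger_gap: 0.0123
t 2.95 pos [ 0.4982 -0.1074  0.0654] yaw 0.203 tilt 0.0019 F [-0.8  2.   0.8] gap 0.0123 | shift [-0.0032 -0.0016 -0.0946] turn -0.0
```

```bash
python3 -m crank '[[0,[0,0,-0.01],0],[0,[0,0,-0.03],0],[0,[0,0,-0.04],0],[0,[0,0,-0.04],0],[0,[0,0,-0.02],0]]' >/dev/null;python3 -m crank '[[0,[0,0,0],0.087],[0,[0,0,0],0.086],[0,[0,0,0],0]]'; python3 go.py .461 .323 .2 .03
```

```text
time_s: 3.95
ee_pos: [0.4972, -0.1074, 0.2047]
tcp_rot: [1.0, 0.015, -0.0, 0.0]
force: [0.4, -0.3, -1.5]
finger_gap: 0.0104
t 3.95 pos [ 0.4972 -0.1074  0.2047] yaw 0.031 tilt 0.0003 F [ 0.4 -0.3 -1.5] gap 0.0104 | shift [-0.0228 -0.4313  0.0046] turn 0.001
```

```bash
python3 - <<'E'
from h import *
d=cam("top"); save(d,"top1.png",(170,130,430,270),3)
E
```

```text
(no output)
```

View pics/top1.png

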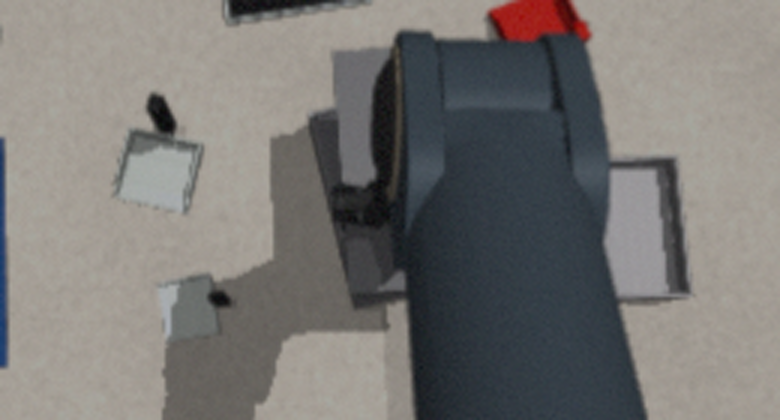

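The lid is in the gripper, with the tub beneath it at picture (340,200). Now carrying it over to the mat.

```bash
for i in 1 2; do python3 -m crank '[[0,[-0.0023,-0.0431,0],0],[0,[-0.0023,-0.0431,0],0],[0,[-0.0023,-0.0431,0],0],[0,[-0.0023,-0.0431,0],0],[0,[-0.0023,-0.0431,0],0]]' >/dev/null; done; python3 -m crank '[[0,[0,0,0.04],0],[0,[0,0,0.04],0],[0,[0,0,0.04],0],[0,[0,0,0.02],0],[0,[0,0,0],0]]'; python3 go.py .461 .323 .0254 .03
```

```text
time_s: 5.88
ee_pos: [0.4607, 0.3218, 0.0628]
tcp_rot: [1.0, 0.015, -0.002, 0.001]
force: [-0.3, 0.2, -0.6]
finger_gap: 0.0099
t 5.88 pos [0.4607 0.3218 0.0628] yaw 0.031 tilt 0.0040 F [-0.3  0.2 -0.6] gap 0.0099 | shift [ 0.0005 -0.0013  0.0374] turn 0.001
```

```bash
python3 -m crank '[[0,[0,-0.001,0.018],0],[0,[0,0,0.014],0],[0,[0,0,0.005],0],[0,[0,0,0.001],0]]'; python3 -m crank '[[0,[0,0,0.001],0],[0.5,[0,0,0],0],[0.7,[0,0,0],0],[0.7,[0,0,0],0]]';python3 -m crank '[[0.7,[0,0,-0.03],0],[1,[0,0,-0.05],0],[1,[0,0,-0.05],0],[1,[0,0,-0.05],0]]'; python3 go.py .61 .098 .2 -.235
```

```text
time_s: 6.38
ee_pos: [0.4616, 0.3236, 0.0261]
tcp_rot: [1.0, 0.015, -0.0, 0.0]
force: [-0.3, 1.0, -0.9]
finger_gap: 0.0106
time_s: 6.88
ee_pos: [0.4618, 0.3238, 0.0256]
tcp_rot: [1.0, 0.015, 0.0, -0.0]
force: [0.4, 0.1, -0.7]
finger_gap: 0.0599
time_s: 7.38
ee_pos: [0.4615, 0.3235, 0.207]
tcp_rot: [1.0, 0.015, 0.0, -0.0]
force: [1.0, 0.5, -0.3]
finger_gap: 0.0857
t 7.38 pos [0.4615 0.3235 0.207 ] yaw 0.030 tilt 0.0003 F [ 1.   0.5 -0.3] gap 0.0857 | shift [0.1417 0.2299 0.0071] turn 0.265
```

```bash
python3 - <<'E'
from h import *
d=cam("top"); P=cloud(d); save(d,"top2.png",(265,150,335,245),8)
def rect(name,pts):
    (c,wh,a)=cv2.minAreaRect(np.float32(pts[:,:2])); print(name,len(pts),np.round(c,4),np.round(wh,4),round(a,2),"z",np.round(np.median(pts[:,2]),4),pts[:,2].std().round(4))
def reg(C,x0,x1,y0,y1,z0,z1):
    s=(C[...,0]>x0)&(C[...,0]<x1)&(C[...,1]>y0)&(C[...,1]<y1)&(C[...,2]>z0)&(C[...,2]<z1); return C[s]
e=cam("side");Q=cloud(e)
for C in(P,Q):
    rect("lid plate",reg(C,.38,.64,.25,.4,.007,.02)); rect("handle",reg(C,.58,.66,.06,.14,.06,.13)); rect("scooptop",reg(C,.53,.62,.06,.16,.018,.035)); rect("tub rim",reg(C,.42,.66,-.19,0,.042,.055))
# cores: dark blobs inside tub in tub frame at z~.012..: point cloud height above floor
ty=np.radians(11.6);c=np.array([.5387,-.097])
T=(P[...,:2]-c)@np.array([[np.cos(ty),-np.sin(ty)],[np.sin(ty),np.cos(ty)]])
g=cv2.cvtColor(d["frame"],cv2.COLOR_RGB2GRAY)
m=(abs(T[...,0])<.08)&(abs(T[...,1])<.04)
H=P[...,2]; ramp=np.maximum(.004,.004+(abs(T[...,0])-.03)*.6207)
b=m&(H-ramp>.009)
n,lab,st,_=cv2.connectedComponentsWithStats(b.astype(np.uint8))
for k in range(1,n):
    if st[k,4]>3: s=lab==k; print("blob",st[k,4],(T[s].mean(0)*1000).round(1),(T[s].min(0)*1000).round(),(T[s].max(0)*1000).round(),(H[s].max()*1000).round(1))
E
```

```text
lid plate 2147 [0.4981 0.3277] [0.203  0.1205] 2.8 z 0.0116 0.0018
handle 63 [0.6145 0.1002] [0.0127 0.0162] 78.07 z 0.106 0.0164
scooptop 85 [0.5873 0.1076] [0.0722 0.0578] 76.25 z 0.0246 0.0032
tub rim 335 [ 0.5389 -0.0972] [0.1839 0.0922] 11.64 z 0.0474 0.0019
lid plate 736 [0.5028 0.3235] [0.1917 0.1096] 1.87 z 0.011 0.0016
handle 119 [0.6138 0.096 ] [0.0149 0.0189] 51.18 z 0.0877 0.0155
scooptop 104 [0.5905 0.1046] [0.077  0.0634] 75.47 z 0.0221 0.004
tub rim 525 [ 0.5378 -0.0994] [0.1843 0.0961] 11.66 z 0.0461 0.0019
blob 30 [ 18.6 -10. ] [ 10. -17.] [27. -3.] 21.1
blob 31 [ 14.3 -29.6] [  5. -37.] [ 23. -23.] 21.7
blob 33 [13.   9.9] [5. 2.] [23. 18.] 19.5
blob 29 [11.1 30.8] [ 2. 24.] [22. 38.] 20.3
blob 32 [-17.6 -31.5] [-27. -39.] [ -7. -24.] 21.5
blob 32 [-14.4  10. ] [-24.   3.] [-4. 17.] 23.6
blob 32 [-19.9  -9.8] [-29. -17.] [-10.  -3.] 21.8
blob 31 [-16.9  31.3] [-26.  24.] [-7. 39.] 21.8
```

View pics/top2.png

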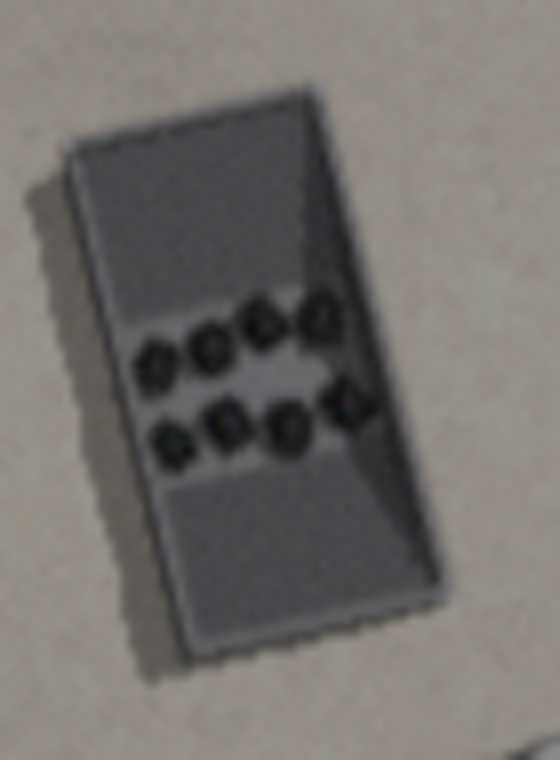

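All eight cores lie in two rows of four across the tub (tub x ≈ +14 and -17 mm; picture rows at y≈330 and y≈425). The lid sits flat on the mat: centre (0.500,0.325), plate top at 11 mm. Next, the scoop handle.

```bash
python3 -m crank '[[1,[0.0,0,0],0.135],[1,[0.0,0,0],0.135],[1,[0,0,0],0]]'>/dev/null; python3 go.py .614 .098 .2 -.24
```

```text
t 7.85 pos [0.4614 0.3235 0.2049] yaw -0.239 tilt 0.0007 F [0.2 0.4 0.3] gap 0.0857 | shift [0.2016 0.183  0.005 ] turn 0.001
```

```bash
python3 -m crank '[[1,[0.04,0.0365,0],0],[1,[0.04,0.0365,0],0],[1,[0.04,0.0365,0],0],[1,[0.04,0.0365,0],0],[1,[0.04,0.0365,0],0]]'>/dev/null;python3 -m crank '[[1,[0,0,0],0],[1,[0,0,0],0]]'>/dev/null; python3 go.py .614 .098 .069 -.24; python3 - <<'E'
from h import *
d=cam("wrist");P=cloud(d)
s=(P[...,2]>.095)&(P[...,2]<.125)&(abs(P[...,0]-.614)<.04)&(abs(P[...,1]-.098)<.04)
q=P[s];print(len(q),cv2.minAreaRect(np.float32(q[:,:2])),np.median(q[:,2]) if len(q) else 0); 
q=P[(P[...,2]>.02)&(P[...,2]<.032)&(abs(P[...,0]-.58)<.06)&(abs(P[...,1]-.1)<.06)]; print(cv2.minAreaRect(np.float32(q[:,:2])))
E
```

```text
t 8.72 pos [0.612  0.0994 0.2048] yaw -0.239 tilt 0.0013 F [-0.3  0.1  0.3] gap 0.0853 | shift [0.0024 0.0009 0.1358] turn 0.001
327 ((0.616145670413971, 0.0996076688170433), (0.012463781982660294, 0.018009791150689125), 77.30384826660156) 0.11140691526640745
((0.5914958119392395, 0.10620194673538208), (0.07216238230466843, 0.06847158074378967), 76.0704345703125)
```

```bash
python3 -m crank '[[1,[0.002,0,0.045],0],[1,[0.001,0,0.045],0],[1,[0,0,0.035],0],[1,[0,0,0.011],0],[0,[0,0,0],0]]' 40 >/dev/null; python3 -m crank '[[0,[0,0,0],0],[0,[0,0,0],0],[0,[0,0,0],0]]'; python3 go.py .6155 .099 .069 -.24
```

```text
time_s: 9.78
ee_pos: [0.616, 0.0983, 0.0703]
tcp_rot: [0.993, -0.12, 0.001, -0.0]
force: [2.4, 4.9, -1.6]
finger_gap: 0.0123
t 9.78 pos [0.616  0.0983 0.0703] yaw -0.240 tilt 0.0020 F [ 2.4  4.9 -1.6] gap 0.0123 | shift [-0.0007 -0.0006  0.0013] turn -0.0
```

```bash
python3 -m crank '[[0,[0,0,-0.01],0],[0,[0,0,-0.025],0],[0,[0,0,-0.025],0],[0,[0,0,0],-0.15],[0,[0,0,0],-0.15]]' >/dev/null; python3 -m crank '[[0,[0,0,0],-0.143],[0,[0,0,0],0]]'; python3 go.py .708 -.0625 .13 .203
```

```text
time_s: 10.65
ee_pos: [0.6155, 0.0979, 0.1298]
tcp_rot: [0.995, 0.1, 0.0, -0.0]
force: [1.0, -0.2, -1.4]
finger_gap: 0.0126
t 10.65 pos [0.6155 0.0979 0.1298] yaw 0.201 tilt 0.0005 F [ 1.  -0.2 -1.4] gap 0.0126 | shift [ 0.0587  0.1756 -0.0002] turn -0.002
```

```bash
python3 -m crank '[[0,[0.015,0.044,0],0],[0,[0.015,0.044,0],0],[0,[0.015,0.044,0],0],[0,[0.014,0.0436,0],0],[0,[0,0,0.02],0]]' >/dev/null; python3 -m crank '[[0,[0,0,0.019],0],[0,[0,0,0],0]]' 25; python3 go.py .706 -.0625 .09 .203; python3 - <<'E'
from h import *
e=cam("side"); save(e,"side3.png",(180,160,400,300),3.5)
E
```

```text
time_s: 11.52
ee_pos: [0.7064, -0.06, 0.0878]
tcp_rot: [0.995, 0.102, -0.003, -0.001]
force: [0.3, 0.1, -0.6]
finger_gap: 0.0124
t 11.53 pos [ 0.7064 -0.06    0.0878] yaw 0.205 tilt 0.0053 F [ 0.3  0.1 -0.6] gap 0.0124 | shift [-0.0009  0.0024 -0.0022] turn 0.002
```

View pics/side3.png

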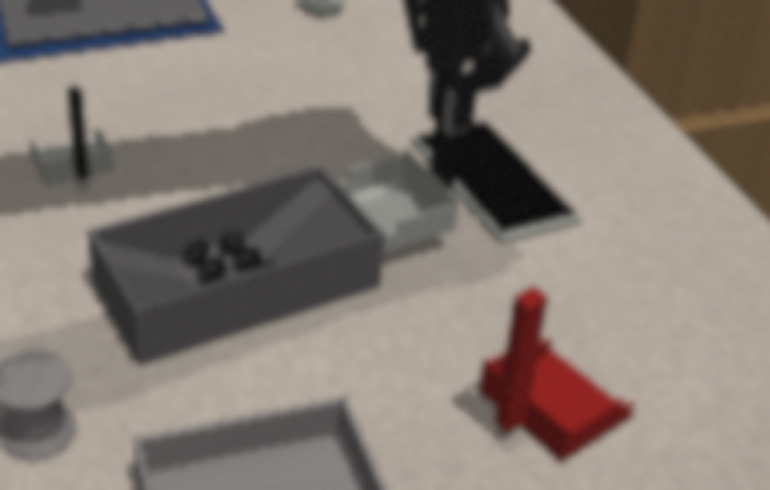

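The scoop is held level beside the tub's far end, with its lip at picture (350,190) just off the wall. I now swing the handle forward over the lip to tilt the scoop lip-down in the pads.

```bash
python3 -m crank '[[0,[-0.004,0,0],0],[0,[-0.0097,0,-0.0074],0],[0,[-0.0103,0,-0.0063],0],[0,[0,0,0],0]]' 25; python3 -m crank '[[0,[-0.0109,0,-0.0052],0],[0,[-0.0115,0,-0.004],0],[0,[-0.0117,0,-0.0028],0],[0,[0,0,0],0]]'; cat > tilt.py <<'E'
# measure scoop tilt from the cloud: handle points' axis / bowl floor, in grasp frame
from h import *
s=read_state();M=R.from_quat(s["tcp_rot"]).as_matrix();o=np.array(s["ee_pos"])
e=cam("side");Q=cloud(e);L=(Q-o)@M   # tool coords: x fwd, z down
bgr=cv2.cvtColor(e["frame"],cv2.COLOR_RGB2HSV)
m=(abs(L[...,1])<.012)&(abs(L[...,0])<.09)&(L[...,2]>.004)&(L[...,2]<.09)&(e["frame"].max(-1)<60)
p=L[m]; 
c,vt=p.mean(0),np.linalg.svd(p-p.mean(0))[2][0]; vt*=np.sign(vt[2])
print("handle n",len(p),"mean",c.round(4),"dir",vt.round(3),"lip-down deg %.1f"%np.degrees(np.arctan2(vt[0],vt[2])))
m=(abs(L[...,1])<.03)&(L[...,0]<.05)&(L[...,0]>-.11)&(L[...,2]>.03)&(L[...,2]<.11)&(e["frame"].min(-1)>110)&(Q[...,2]>.008)
p=L[m]
if len(p)>30:
  print("bowl n",len(p),"mean",p.mean(0).round(4),"normal",np.linalg.svd(p-p.mean(0))[2][2].round(3))
E
python3 tilt.py; python3 go.py .706 -.0625 .09 .203
```

```text
time_s: 12.08
ee_pos: [0.6853, -0.0666, 0.1061]
tcp_rot: [0.995, 0.101, 0.001, 0.0]
force: [2.0, 1.8, 0.2]
finger_gap: 0.0127
time_s: 12.58
ee_pos: [0.6525, -0.0737, 0.1176]
tcp_rot: [0.995, 0.101, 0.002, 0.0]
force: [3.9, 1.5, 2.0]
finger_gap: 0.0126
handle n 78 mean [0.0242 0.0068 0.0287] dir [ 0.422 -0.042  0.906] lip-down deg 25.0
bowl n 72 mean [0.0061 0.0031 0.0752] normal [ 0.494 -0.372  0.786]
t 12.62 pos [ 0.6526 -0.0738  0.1172] yaw 0.203 tilt 0.0028 F [3.  0.8 1.4] gap 0.0122 | shift [ 0.0545 -0.0004  0.0274] turn -0.0
```

```bash
python3 -m crank '[[0,[-0.007,0,-0.001],0],[0,[-0.006,0,-0.0005],0],[0,[0,0,0],0]]' 25; python3 -m crank '[[0,[0.01,0,-0.02],0],[0,[0,0,-0.04],0],[0,[0,0,-0.02],0],[0,[0,0,0],0]]' 60; python3 tilt.py; python3 go.py .706 -.0625 .09 .203;  python3 - <<'E'
from h import *
e=cam("side"); save(e,"side4.png",(230,110,380,260),4)
E
```

```text
time_s: 13.0
ee_pos: [0.6394, -0.0766, 0.1179]
tcp_rot: [0.995, 0.101, 0.001, 0.0]
force: [4.3, 1.0, 1.3]
finger_gap: 0.0125
time_s: 13.5
ee_pos: [0.6482, -0.0748, 0.1979]
tcp_rot: [0.995, 0.101, -0.0, 0.0]
force: [-0.8, 0.9, -1.5]
finger_gap: 0.0122
handle n 78 mean [0.0297 0.0073 0.0216] dir [0.592 0.001 0.806] lip-down deg 36.3
bowl n 133 mean [0.0079 0.0029 0.0822] normal [-0.628  0.044 -0.777]
t 13.55 pos [ 0.6475 -0.0748  0.1965] yaw 0.202 tilt 0.0029 F [ 1.  -0.2 -1.9] gap 0.0126 | shift [ 0.0601 -0.0003  0.1063] turn -0.001
```

View pics/side4.png

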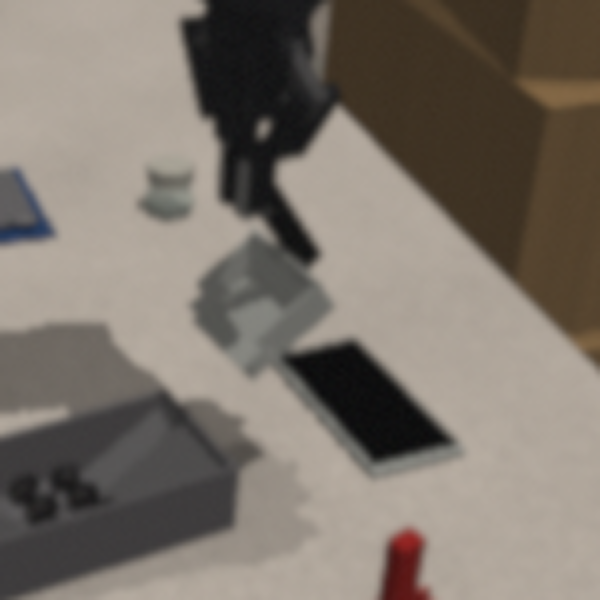

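```bash
python3 - <<'E'
from h import *
for n in("side","wrist"):
    s=read_state();M=R.from_quat(s["tcp_rot"]).as_matrix();o=np.array(s["ee_pos"])
    e=cam(n);Q=cloud(e);L=(Q-o)@M
    m=(abs(L[...,1])<.045)&(abs(L[...,0])<.09)&(L[...,2]>.03)&(L[...,2]<.115)&(e["frame"].min(-1)>60)
    p=L[m];q=p[p[:,2]>np.percentile(p[:,2],90)] if len(p) else p
    print(n,len(p)); 
    if len(p): print("y range",p[:,1].min().round(4),p[:,1].max().round(4),"x",p[:,0].min().round(4),p[:,0].max().round(4),"lowest",q.mean(0).round(4),p[:,2].max().round(4))
    if n=="wrist":
        r=Q[(abs(Q[...,2]-.047)<.006)&(abs(Q[...,0]-.54)<.13)&(abs(Q[...,1]+.098)<.09)]; print("rim",len(r),cv2.minAreaRect(np.float32(r[:,:2])) if len(r)>5 else "")
E
python3 go.py .5785 -.0897 .17 .203
```

```text
side 802
y range -0.0362 0.0395 x -0.0145 0.0513 lowest [-0.0068  0.0012  0.0928] 0.0964
wrist 4820
y range -0.0359 0.0365 x -0.0133 0.0554 lowest [-0.0044 -0.      0.0903] 0.0946
rim 573 ((0.5329271554946899, -0.09884490072727203), (0.1701628863811493, 0.09224659949541092), 11.434683799743652)
t 13.70 pos [ 0.6473 -0.0746  0.1955] yaw 0.203 tilt 0.0040 F [-0.4 -0.2 -0.6] gap 0.0125 | shift [-0.0703  0.001   0.0258] turn -0.0
```

```bash
python3 -m crank '[[0,[-0.035,0,0.0],0],[0,[-0.035,0.001,0],0],[0,[0,0,0.03],0],[0,[0,0,0.03],0],[0,[0,0,0.022],0]]' 80 >/dev/null;  python3 -m crank '[[0,[0,0,0.006],0],[0,[0,0,0],0]]'; python3 go.py .5785 -.0897 .102 .203; python3 - <<'E'
from h import *
e=cam("side"); save(e,"side5.png",(180,130,330,270),4)
E
```

```text
time_s: 14.58
ee_pos: [0.58, -0.0893, 0.1091]
tcp_rot: [0.995, 0.101, -0.001, -0.0]
force: [0.1, 0.3, -0.5]
finger_gap: 0.012
t 14.57 pos [ 0.58   -0.0893  0.1091] yaw 0.203 tilt 0.0013 F [ 0.1  0.3 -0.5] gap 0.0120 | shift [-0.0016  0.0001  0.0071] turn -0.0
```

View pics/side5.png

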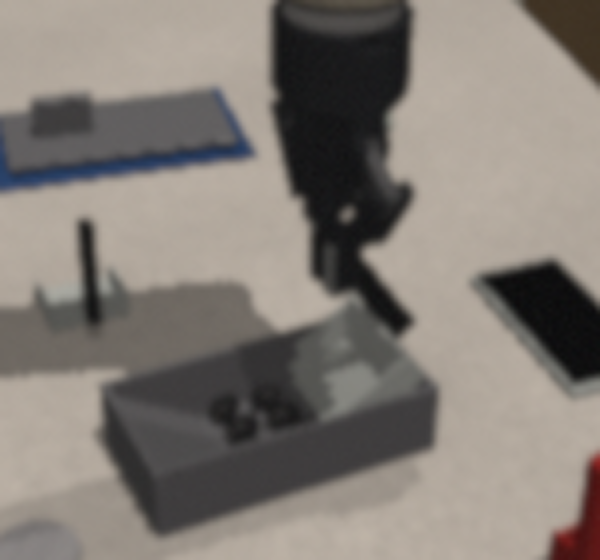

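The scoop is in the tub behind both rows of cores, lip at about (310,390), nothing jammed. Lowering until the floor is felt, then sweeping.

```bash
python3 -m crank '[[0,[-0.005,0,0.005],0],[0,[-0.003,0,0.002],0],[0,[0,0,0.002],0],[0,[0,0,0],0]]' 80; python3 go.py .55 -.0955 .102 .203
```

```text
time_s: 15.12
ee_pos: [0.5725, -0.091, 0.1006]
tcp_rot: [0.995, 0.101, 0.0, 0.0]
force: [-0.3, 0.0, -0.5]
finger_gap: 0.0118
t 15.12 pos [ 0.5725 -0.091   0.1006] yaw 0.203 tilt 0.0002 F [-0.3  0.  -0.5] gap 0.0118 | shift [-0.0229 -0.0002 -0.0015] turn -0.0
```

```bash
for i in 1 2 3; do python3 -m crank '[[0,[0,0,0.0015],0],[0,[0,0,0],0]]' | egrep 'ee_pos|force'; done
```

```text
ee_pos: [0.573, -0.0909, 0.0995]
force: [0.3, 0.2, 2.5]
ee_pos: [0.5734, -0.0909, 0.0993]
force: [-1.9, 0.1, 10.7]
ee_pos: [0.5737, -0.0908, 0.0991]
force: [-4.9, 0.1, 18.4]
```

```bash
python3 -m crank '[[0,[0,0,-0.0028],0],[0,[-0.006,0,0],0],[0,[-0.008,0,0],0],[0,[-0.008,0,0],0]]' | egrep 'ee_pos|force'; python3 -m crank '[[0,[-0.008,0,0],0],[0,[-0.008,0,0],0],[0,[-0.006,0,0],0],[0,[0,0,0],0]]' | egrep 'ee_pos|force'; python3 tilt.py;python3 go.py .55 -.0955 .0995 .203
```

```text
ee_pos: [0.5519, -0.0952, 0.0995]
force: [2.4, 1.2, 2.8]
ee_pos: [0.5297, -0.1004, 0.0994]
force: [3.8, -0.1, 6.1]
handle n 211 mean [-0.0065  0.0022  0.0521] dir [-0.868 -0.075  0.491] lip-down deg -60.5
bowl n 79 mean [ 0.0144 -0.0009  0.0776] normal [-0.653 -0.103 -0.751]
t 16.93 pos [ 0.5297 -0.1003  0.0994] yaw 0.202 tilt 0.0018 F [4.3 0.1 6.1] gap 0.0119 | shift [ 0.0208 -0.0007 -0.    ] turn -0.001
```

```bash
python3 -m crank '[[0,[-0.006,0,0],0],[0,[-0.005,0,0],0],[0,[0,0,0],0]]' | egrep 'ee_pos|force'; python3 - <<'E'
from h import *
e=cam("top"); f=cam("side"); save(e,"t.png",(265,150,335,245),6); save(f,"s.png",(185,170,300,270),6)
a=cv2.imread("pics/t.png");b=cv2.imread("pics/s.png");b=cv2.resize(b,(int(b.shape[1]*a.shape[0]/b.shape[0]),a.shape[0]));c=np.hstack([a,b]);k=min(800/c.shape[1],1);cv2.imwrite("pics/ts6.png",cv2.resize(c,None,fx=k,fy=k))
E
```

```text
ee_pos: [0.5199, -0.1026, 0.0995]
force: [5.4, -0.2, 4.2]
```

View pics/ts6.png

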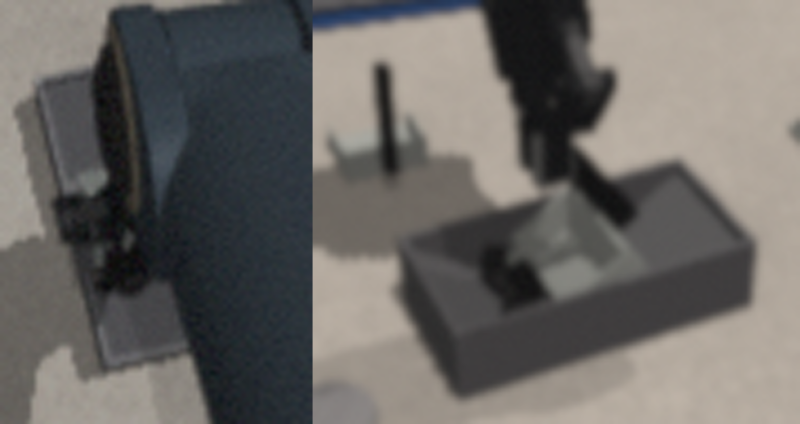

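The cores are heaped between the lip and the near ramp (right half, about (510,275)), with none under or behind the scoop. Now I rotate the scoop level about its lip: lighter grip, slight press.

```bash
python3 -m crank '[[0,[0,0,0.0015],0],[0,[0.006,0,0.0006],0],[0,[0.006,0,0.0006],0],[0,[0,0,0],0]]' 25 | egrep 'ee_pos|force';  python3 -m crank '[[0,[0.006,0,0.0015],0],[0,[0.006,0,0.0015],0],[0,[0,0,0],0]]' 25 | egrep 'ee_pos|force'; python3 - <<'E'
from h import *
s=read_state();M=R.from_quat(s["tcp_rot"]).as_matrix();o=np.array(s["ee_pos"])
e=cam("side");Q=cloud(e);L=(Q-o)@M
m=(abs(L[...,1])<.03)&(L[...,0]<.06)&(L[...,0]>-.11)&(L[...,2]>.03)&(L[...,2]<.11)&(e["frame"].min(-1)>110)
p=L[m];print(len(p),p.mean(0).round(4),np.linalg.svd(p-p.mean(0))[2][2].round(3),p.min(0).round(3),p.max(0).round(3))
E
```

```text
ee_pos: [0.5291, -0.1008, 0.0979]
force: [-2.0, 0.2, 21.0]
ee_pos: [0.5412, -0.0983, 0.0948]
force: [-1.6, -0.7, 19.3]
131 [-0.0718 -0.0002  0.0893] [-0.201 -0.013 -0.98 ] [-0.11  -0.03   0.069] [0.015 0.029 0.099]
```

```bash
cat > st.py <<'E'
from h import *
s=read_state();M=R.from_quat(s["tcp_rot"]).as_matrix();o=np.array(s["ee_pos"])
a=.203;W=np.array([[np.cos(a),-np.sin(a)],[np.sin(a),np.cos(a)]])
e=cam("side");Q=cloud(e);T=Q.copy();T[...,:2]=(Q[...,:2]-[.5384,-.098])@W
m=(abs(T[...,1])<.038)&(abs(T[...,0])<.12)&(Q[...,2]>.004)&(Q[...,2]<.1)&(e["frame"].min(-1)>95)
p=T[m]
# bowl floor: dominant plane by RANSAC among bright points in the tub, tub frame
r=np.random.default_rng(0);best=None
for _ in range(400):
    q=p[r.choice(len(p),3,False)];n=np.cross(q[1]-q[0],q[2]-q[0]);l=np.linalg.norm(n)
    if l<1e-6: continue
    n/=l; n*=np.sign(n[2]+1e-9)
    if n[2]<.6 or abs(n[1])>.15: continue
    k=abs((p-q[0])@n)<.0025
    if best is None or k.sum()>best.sum(): best=k
q=p[best];n=np.linalg.svd(q-q.mean(0))[2][2];n*=np.sign(n[2])
print("TCPtub",np.r_[(o[:2]-[.5384,-.098])@W,o[2]].round(4),"F",s["force"].round(1),"t %.1f"%s["time_s"])
print("bright",len(p),"floor pts",best.sum(),"mean",q.mean(0).round(4),"n",n.round(3),"lipdown deg %.1f"%np.degrees(np.arctan2(-n[0],n[2])),"x range",q[:,0].min().round(3),q[:,0].max().round(3))
E
python3 st.py
```

```text
TCPtub [ 0.0026 -0.0009  0.0948] F [-0.5 -0.2 18.7] t 18.3
bright 113 floor pts 79 mean [0.0291 0.0006 0.0281] n [-0.306  0.004  0.952] lipdown deg 17.8 x range 0.002 0.091
```

```bash
python3 -m crank '[[0,[0.006,0,0.0015],0],[0,[0.006,0,0.0023],0],[0,[0,0,0],0]]' 25 | egrep 'ee_pos|force';  python3 -m crank '[[0,[0.005,0,0.0025],0],[0,[0.005,0,0.0027],0],[0,[0,0,0],0]]' 25 | egrep 'ee_pos|force'; python3 st.py
```

```text
ee_pos: [0.5529, -0.0959, 0.0904]
force: [-0.6, -0.5, 15.1]
ee_pos: [0.5635, -0.0936, 0.0853]
force: [1.3, 0.2, 13.0]
TCPtub [ 0.0255 -0.0008  0.0853] F [ 1.3  0.2 13. ] t 19.1
bright 92 floor pts 78 mean [0.0154 0.0122 0.0175] n [-0.373 -0.024  0.927] lipdown deg 21.9 x range -0.012 0.091
```

```bash
python3 -m crank '[[0,[0,0,-0.0015],0],[0,[-0.006,0,-0.0036],0],[0,[-0.006,0,-0.0037],0],[0,[-0.006,0,-0.0037],0],[0,[0,0,0],0]]' 90 | egrep 'ee_pos|force';  python3 -m crank '[[0,[-0.006,0,-0.0037],0],[0,[-0.006,0,-0.0037],0],[0,[0,0,0],0]]' | egrep 'ee_pos|force'; python3 st.py
```

```text
ee_pos: [0.5446, -0.0968, 0.0964]
force: [1.1, 0.2, -1.3]
ee_pos: [0.5339, -0.0991, 0.1044]
force: [1.3, 0.2, -1.4]
TCPtub [-0.0046 -0.0002  0.1044] F [ 1.3  0.2 -1.4] t 20.2
bright 138 floor pts 50 mean [ 0.0169 -0.0244  0.0487] n [0.021 0.013 1.   ] lipdown deg -1.2 x range -0.043 0.091
```

```bash
python3 -m crank '[[0,[0,0,0.002],0],[0,[0.0045,0,0.0028],0],[0,[0.0044,0,0.0028],0],[0,[0.004,0,0.003],0],[0,[0,0,0],0]]' 25 | egrep 'ee_pos|force';  python3 -m crank '[[0,[0.004,0,0.0031],0],[0,[0.0037,0,0.0034],0],[0,[0.0037,0,0.0035],0],[0,[0,0,0],0]]' | egrep 'ee_pos|force'; python3 - <<'E'
from h import *
e=cam("top"); f=cam("side"); save(e,"t.png",(265,150,335,245),6); save(f,"s.png",(185,170,300,270),6)
a=cv2.imread("pics/t.png");b=cv2.imread("pics/s.png");b=cv2.resize(b,(int(b.shape[1]*a.shape[0]/b.shape[0]),a.shape[0]));c=np.hstack([a,b]);k=min(800/c.shape[1],1);cv2.imwrite("pics/ts7.png",cv2.resize(c,None,fx=k,fy=k))
E
```

```text
ee_pos: [0.5476, -0.096, 0.0932]
force: [1.5, -0.2, -1.0]
ee_pos: [0.5603, -0.0938, 0.085]
force: [0.8, -0.0, 7.8]
```

View pics/ts7.png

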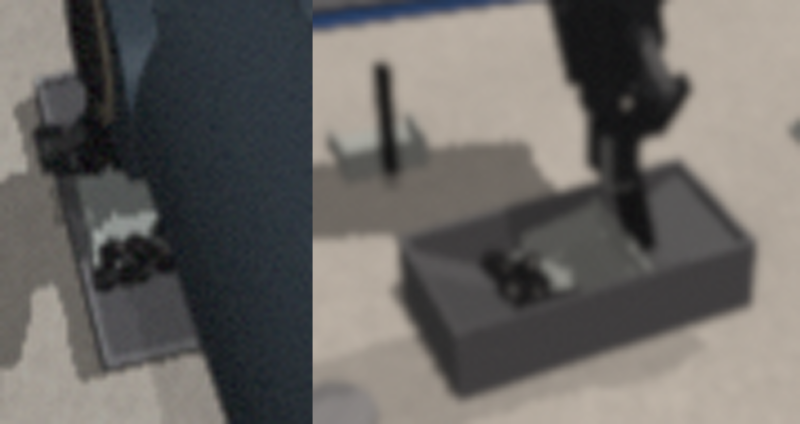

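```bash
python3 -m crank '[[0,[0.0045,0,0.0028],0],[0,[0.0044,0,0.003],0],[0,[0,0,0],0]]' 25 | egrep 'ee_pos|force';  python3 -m crank '[[0,[0.003,0,0.0025],0],[0,[0.0,0,0.00],0]]' | egrep 'ee_pos|force'; python3 st.py
```

```text
ee_pos: [0.5691, -0.0921, 0.0796]
force: [2.0, 1.4, 10.0]
ee_pos: [0.5722, -0.0915, 0.0774]
force: [1.7, 0.4, 11.2]
TCPtub [ 0.0344 -0.0004  0.0774] F [ 1.7  0.4 11.2] t 22.1
bright 112 floor pts 74 mean [0.0225 0.0134 0.0164] n [-0.42  -0.05   0.906] lipdown deg 24.9 x range -0.006 0.092
```

```bash
python3 -m crank '[[0,[0,0,0],0],[0,[-0.006,0,-0.0028],0],[0,[-0.006,0,-0.0036],0],[0,[0,0,0],0]]' 90 | egrep 'ee_pos|force';  python3 -m crank '[[0,[-0.006,0,-0.0036],0],[0,[-0.006,0,-0.0036],0],[0,[0,0,0],0]]' | egrep 'ee_pos|force'
```

```text
ee_pos: [0.5644, -0.0928, 0.0844]
force: [8.9, 1.8, 4.4]
ee_pos: [0.553, -0.095, 0.0919]
force: [7.9, 1.1, 4.1]
```

```bash
python3 -m crank '[[0,[0,0,0.003],0],[0,[0.0036,0,0.0031],0],[0,[0.0036,0,0.0032],0],[0,[0,0,0],0]]' 25 | egrep 'ee_pos|force';  python3 -m crank '[[0,[0.0036,0,0.0034],0],[0,[0.0036,0,0.0035],0],[0,[0,0,0],0]]' | egrep 'ee_pos|force';  python3 -m crank '[[0,[0.0036,0,0.0036],0],[0,[0.0033,0,0.0036],0],[0,[0,0,0],0]]' | egrep 'ee_pos|force'; python3 - <<'E'
from h import *
f=cam("side"); save(f,"s8.png",(185,170,300,270),6)
E
```

```text
ee_pos: [0.5602, -0.0936, 0.084]
force: [5.5, 1.4, 18.0]
ee_pos: [0.5675, -0.092, 0.0768]
force: [7.7, 3.0, 14.8]
ee_pos: [0.5742, -0.0907, 0.0693]
force: [6.9, 2.4, 12.5]
```

```bash
python3 -m crank '[[0,[0,0,0],0],[0,[0,0,-0.005],0],[0,[0,0,-0.012],0],[0,[0,0,-0.016],0],[0,[0,0,-0.016],0]]' 90 | egrep 'ee_pos|force';  python3 -m crank '[[0,[0,0,-0.016],0],[0,[0,0,-0.016],0],[0,[0,0,-0.01],0],[0,[0,0,0],0]]' | egrep 'ee_pos|force'; python3 - <<'E'
from h import *
e=cam("wrist"); f=cam("side"); save(e,"w.png",None,1.5); save(f,"s.png",(185,140,300,260),5)
a=cv2.imread("pics/w.png");b=cv2.imread("pics/s.png");h=min(a.shape[0],b.shape[0]);c=np.hstack([cv2.resize(i,(int(i.shape[1]*h/i.shape[0]),h)) for i in(a,b)]);k=min(800/c.shape[1],1);cv2.imwrite("pics/ws9.png",cv2.resize(c,None,fx=k,fy=k))
E
```

```text
ee_pos: [0.5665, -0.0923, 0.1151]
force: [-0.2, -0.6, -2.0]
ee_pos: [0.5676, -0.0921, 0.1573]
force: [0.8, -0.1, -2.5]
```

View pics/ws9.png

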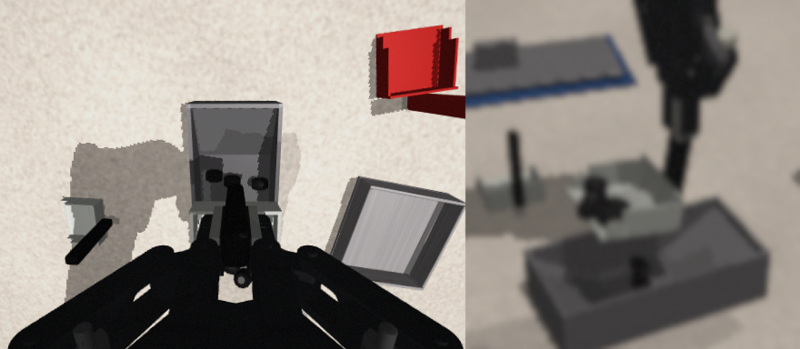

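```bash
cat > sc.py <<'E'
from h import *
s=read_state();M=R.from_quat(s["tcp_rot"]).as_matrix();o=np.array(s["ee_pos"])
e=cam("side");L=(cloud(e)-o)@M; f=e["frame"]
box=(abs(L[...,1])<.042)&(L[...,0]<.02)&(L[...,0]>-.12)&(L[...,2]<.1)&(L[...,2]>.03)
p=L[box&(f.min(-1)>90)];k=L[box&(f.max(-1)<60)]
print("F",s["force"].round(1),"t %.1f"%s["time_s"],"bright",len(p),p.min(0).round(3),p.max(0).round(3))
r=np.random.default_rng(0);best=np.zeros(len(p),bool)
for _ in range(500):
    q=p[r.choice(len(p),3,False)];n=np.cross(q[1]-q[0],q[2]-q[0]);l=np.linalg.norm(n)
    if l<1e-6 or abs(n[2]/l)<.85: continue
    b=abs((p-q[0])@(n/l))<.0015
    if b.sum()>best.sum(): best=b
q=p[best];n=np.linalg.svd(q-q.mean(0))[2][2];n*=np.sign(n[2]);print("plane",best.sum(),q.mean(0).round(4),n.round(3),"x",q[:,0].min().round(3),q[:,0].max().round(3),"lip-up deg %.1f"%np.degrees(np.arctan2(-n[0],n[2])))
u=L[box&(f.min(-1)>90)&(abs(L[...,1])>.03)]; print("front x bins: min/max z by x")
for a in np.arange(-.1,.01,.015):
    g=p[(p[:,0]>=a)&(p[:,0]<a+.015)]
    c=k[(k[:,0]>=a)&(k[:,0]<a+.015)]
    print(round(a,3),len(g),g[:,2].min().round(3) if len(g) else "",g[:,2].max().round(3) if len(g) else "","dark",len(c),c.mean(0).round(3) if len(c) else "")
E
python3 sc.py
```

```text
F [ 0.2 -0.5 -1.7] t 25.5 bright 447 [-0.085 -0.038  0.033] [0.001 0.039 0.064]
plane 137 [-0.0493 -0.0097  0.0588] [-0.164 -0.001  0.987] x -0.085 -0.021 lip-up deg 9.4
front x bins: min/max z by x
-0.1 1 0.053 0.053 dark 13 [-0.088  0.012  0.041]
-0.085 79 0.042 0.055 dark 74 [-0.077  0.011  0.041]
-0.07 63 0.033 0.057 dark 59 [-0.064 -0.     0.042]
-0.055 115 0.036 0.061 dark 0 
-0.04 119 0.038 0.064 dark 0 
-0.025 65 0.037 0.064 dark 11 [-0.012  0.005  0.035]
-0.01 5 0.038 0.054 dark 19 [-0.006  0.007  0.038]
0.005 0   dark 0
```

About five cores are in the scoop at (600,195), close to the lip, and about three are left in the tub. The scoop measures 9° lip-up. Before carrying, I ease back, then start sharply lip-first and stop gently, so the cores slide to the rear; this is all above the tub.

```bash
python3 -m crank '[[0,[0.004,0,0],0],[0,[0.008,0,0],0],[0,[0.01,0,0],0],[0,[0.008,0,0],0],[0,[0.004,0,0],0]]' >/dev/null; python3 -m crank '[[0,[0,0,0],0],[0,[-0.026,0,0],0],[0,[-0.02,0,0],0],[0,[-0.013,0,0],0],[0,[-0.007,0,0],0]]'>/dev/null;  python3 -m crank '[[0,[-0.002,0,0],0],[0,[0,0,0],0]]' | egrep ee_pos;python3 sc.py
```

```text
ee_pos: [0.5343, -0.0988, 0.1565]
F [ 0.4  0.3 -2. ] t 27.1 bright 543 [-0.085 -0.036  0.033] [0.002 0.039 0.062]
plane 210 [-0.0671 -0.0013  0.0556] [-0.113  0.023  0.993] x -0.085 -0.02 lip-up deg 6.5
front x bins: min/max z by x
-0.1 0   dark 0 
-0.085 147 0.04 0.056 dark 0 
-0.07 175 0.033 0.059 dark 2 [-0.056  0.018  0.043]
-0.055 106 0.036 0.06 dark 56 [-0.046 -0.001  0.046]
-0.04 60 0.037 0.06 dark 59 [-0.033 -0.004  0.047]
-0.025 49 0.037 0.062 dark 20 [-0.017  0.001  0.043]
-0.01 6 0.037 0.056 dark 22 [-0.006  0.007  0.039]
0.005 0   dark 0
```

The cores now sit against the rear wall (tool x -0.05 to -0.02), clear of the lip. Carrying to the dish.

```bash
python3 -m crank '[[0,[0,0,0],0.04],[0,[0,0,0],0.06],[0,[0,0,0],0.06],[0,[0,0,0],0.03],[0,[0,0,0],0]]' >/dev/null; python3 -m crank '[[0,[0,0.006,0],0],[0,[0,0.014,0],0],[0,[0,0.022,0],0],[0,[0,0.026,0],0],[0,[0,0.026,0],0]]'>/dev/null;python3 -m crank '[[0,[0.001,0.026,0],0],[0,[0.002,0.026,0],0],[0,[0.003,0.026,0],0],[0,[0.002,0.02,0],0],[0,[0.001,0.012,0],0]]'>/dev/null;  python3 -m crank '[[0,[0,0.006,0],0],[0,[0,0,0],0]]' | egrep ee_pos;python3 sc.py; python3 go.py .5445 -.310 .08 0
```

```text
ee_pos: [0.5454, -0.3086, 0.1563]
F [-0.2  0.5 -2. ] t 29.2 bright 939 [-0.084 -0.036  0.032] [0.003 0.038 0.064]
plane 415 [-0.0683  0.0003  0.0543] [-0.167  0.     0.986] x -0.084 -0.02 lip-up deg 9.6
front x bins: min/max z by x
-0.1 0   dark 0 
-0.085 273 0.039 0.055 dark 0 
-0.07 318 0.032 0.058 dark 4 [-0.056  0.022  0.041]
-0.055 142 0.034 0.06 dark 134 [-0.046  0.001  0.045]
-0.04 115 0.036 0.063 dark 140 [-0.033  0.002  0.047]
-0.025 87 0.035 0.064 dark 33 [-0.017  0.005  0.042]
-0.01 4 0.035 0.047 dark 45 [-0.005  0.007  0.042]
0.005 0   dark 0 
t 29.30 pos [ 0.5456 -0.308   0.1563] yaw 0.014 tilt 0.0006 F [ 0.7  0.2 -1.5] gap 0.0120 | shift [-0.0011  0.0021  0.0763] turn 0.014
```

```bash
python3 -m crank '[[0,[0,0.002,0.01],0],[0,[0,0,0.02],0],[0,[0,0,0.022],0],[0,[0,0,0.015],0],[0,[0,0,0.008],0]]' >/dev/null; python3 -m crank '[[0,[-0.005,0,0],0],[0,[-0.004,0,0],0],[0,[0,0,0],0]]' 25| egrep 'ee_pos|force'
```

```text
ee_pos: [0.5364, -0.3114, 0.0821]
force: [1.1, 0.0, -2.3]
```

```bash
python3 -m crank '[[0,[-0.0056,0,-0.003],0],[0,[-0.0056,0,-0.003],0],[0,[-0.0056,0,-0.003],0],[0,[0,0,0],0]]' 25| egrep 'ee_pos|force';python3 -m crank '[[0,[-0.0055,0,-0.0018],0],[0,[-0.0055,0,-0.0018],0],[0,[-0.0055,0,-0.0018],0],[0,[0,0,0],0]]' | egrep 'ee_pos|force';python3 -m crank '[[0,[-0.006,0,-0.001],0],[0,[-0.006,0,-0.001],0],[0,[-0.006,0,-0.001],0],[0,[0,0,0],0]]' | egrep 'ee_pos|force'; python3 sc.py
```

```text
ee_pos: [0.5186, -0.3116, 0.0906]
force: [0.6, 0.0, -2.3]
ee_pos: [0.5027, -0.3116, 0.0959]
force: [0.3, 0.6, -1.3]
ee_pos: [0.4846, -0.3118, 0.0988]
force: [-1.0, 0.2, -2.2]
F [-1.   0.2 -2.2] t 31.8 bright 2439 [-0.12  -0.042  0.03 ] [0.02  0.042 0.1  ]
plane 1158 [-0.0569  0.0084  0.0971] [ 0.041 -0.012  0.999] x -0.12 0.02 lip-up deg -2.3
front x bins: min/max z by x
-0.1 251 0.096 0.1 dark 0 
-0.085 388 0.04 0.1 dark 0 
-0.07 402 0.03 0.1 dark 0 
-0.055 252 0.034 0.1 dark 91 [-0.045 -0.008  0.045]
-0.04 173 0.036 0.097 dark 134 [-0.033  0.002  0.046]
-0.025 179 0.035 0.097 dark 54 [-0.018  0.007  0.043]
-0.01 188 0.043 0.097 dark 43 [-0.005  0.006  0.041]
0.005 243 0.092 0.097 dark 0
```

The lip rode over the dish's front wall without turning; the cores are still at the rear. Backing off gently to retry lower.

```bash
python3 -m crank '[[0,[0.003,0,-0.002],0],[0,[0.008,0,-0.003],0],[0,[0.012,0,0],0],[0,[0.014,0,0],0],[0,[0.012,0,0],0]]' 60 >/dev/null; python3 -m crank '[[0,[0.008,0,0],0],[0,[0.004,0,0.004],0],[0,[0,0,0.01],0],[0,[0,0,0.01],0],[0,[0,0,0],0]]' |egrep 'ee_pos|force'; python3 sc.py | tail -8;python3 sc.py | head -2
```

```text
ee_pos: [0.5449, -0.3106, 0.0782]
force: [0.1, -0.9, -2.4]
-0.1 206 0.047 0.077 dark 0 
-0.085 329 0.04 0.076 dark 0 
-0.07 342 0.031 0.077 dark 0 
-0.055 224 0.034 0.076 dark 94 [-0.046 -0.007  0.045]
-0.04 146 0.037 0.077 dark 126 [-0.032  0.004  0.046]
-0.025 121 0.036 0.076 dark 38 [-0.018  0.007  0.042]
-0.01 124 0.072 0.076 dark 39 [-0.005  0.007  0.042]
0.005 187 0.072 0.077 dark 0 
F [ 0.2  0.6 -1.4] t 33.1 bright 2027 [-0.12  -0.042  0.032] [0.02  0.042 0.082]
plane 607 [-0.038   0.0148  0.075 ] [ 0.008 -0.001  1.   ] x -0.119 0.02 lip-up deg -0.4
```

```bash
python3 -m crank '[[0,[0,0,0.004],0],[0,[-0.005,0,0],0],[0,[-0.004,0,0],0],[0,[0,0,0],0]]' 22 |egrep 'ee_pos|force'; for i in 1 2; do python3 -m crank '[[0,[-0.003,0,0],0],[0,[-0.003,0,0],0],[0,[0,0,0],0]]' |egrep 'ee_pos|force'; done
```

```text
ee_pos: [0.5367, -0.3112, 0.0759]
force: [0.7, 0.4, -2.0]
ee_pos: [0.5309, -0.3111, 0.0757]
force: [0.4, -0.8, -2.5]
ee_pos: [0.5286, -0.3109, 0.0769]
force: [5.9, -0.7, -3.0]
```

```bash
python3 -m crank '[[0,[-0.004,0,-0.003],0],[0,[-0.004,0,-0.003],0],[0,[0,0,0],0]]' |egrep 'ee_pos|force'; python3 -m crank '[[0,[-0.004,0,-0.003],0],[0,[-0.004,0,-0.002],0],[0,[0,0,0],0]]' |egrep 'ee_pos|force';python3 -m crank '[[0,[-0.004,0,-0.002],0],[0,[-0.004,0,-0.002],0],[0,[0,0,0],0]]' |egrep 'ee_pos|force'; python3 sc.py
```

```text
ee_pos: [0.5216, -0.3109, 0.0834]
force: [7.5, 1.2, -2.0]
ee_pos: [0.5143, -0.311, 0.089]
force: [7.2, 0.5, 0.1]
ee_pos: [0.5072, -0.3111, 0.0934]
force: [8.8, 2.3, 1.7]
F [8.8 2.3 1.7] t 35.6 bright 2267 [-0.12  -0.042  0.037] [0.02  0.042 0.096]
plane 1026 [-0.0754  0.0067  0.0913] [0.029 0.001 1.   ] x -0.12 0.02 lip-up deg -1.7
front x bins: min/max z by x
-0.1 294 0.089 0.095 dark 0 
-0.085 295 0.089 0.095 dark 0 
-0.07 257 0.055 0.093 dark 0 
-0.055 339 0.044 0.091 dark 0 
-0.04 235 0.043 0.092 dark 66 [-0.029 -0.006  0.053]
-0.025 134 0.042 0.091 dark 150 [-0.017 -0.     0.053]
-0.01 170 0.037 0.092 dark 63 [-0.005  0.009  0.048]
0.005 137 0.043 0.091 dark 53 [0.011 0.007 0.041]
```

```bash
python3 -m crank '[[0,[-0.005,0,-0.0015],0],[0,[-0.005,0,-0.0015],0],[0,[0,0,0],0]]' |egrep 'ee_pos|force'; python3 -m crank '[[0,[-0.005,0,-0.001],0],[0,[-0.005,0,-0.001],0],[0,[0,0,0],0]]' |egrep 'ee_pos|force';python3 -m crank '[[0,[-0.005,0,-0.001],0],[0,[-0.005,0,-0.0005],0],[0,[0,0,0],0]]' |egrep 'ee_pos|force'; python3 sc.py | tail -9
```

```text
ee_pos: [0.4983, -0.3113, 0.0973]
force: [9.3, 0.9, 4.2]
ee_pos: [0.487, -0.3119, 0.0987]
force: [7.2, 0.9, 3.1]
ee_pos: [0.4771, -0.3122, 0.1001]
force: [8.0, 1.5, 2.0]
front x bins: min/max z by x
-0.1 270 0.096 0.1 dark 0 
-0.085 256 0.096 0.1 dark 0 
-0.07 238 0.096 0.1 dark 0 
-0.055 219 0.096 0.1 dark 0 
-0.04 116 0.065 0.1 dark 69 [-0.028  0.012  0.064]
-0.025 146 0.049 0.098 dark 162 [-0.017  0.001  0.062]
-0.01 198 0.045 0.098 dark 80 [-0.004 -0.014  0.057]
0.005 273 0.034 0.099 dark 0
```

```bash
python3 -m crank '[[0,[0.01,0,0],0],[0,[0.025,0,-0.001],0],[0,[0.015,0,-0.001],0],[0,[0,0,-0.002],0],[0,[0,0,0],0]]' 60 |egrep 'ee_pos|force'; python3 -m crank '[[0,[0,0,-0.01],0],[0,[0,0,-0.02],0],[0,[0,0,-0.03],0],[0,[0,0,-0.03],0],[0,[0,0,0],0]]' |egrep 'ee_pos|force'; python3 sc.py; python3 - <<'E'
from h import *
f=cam("side"); save(f,"s10.png",(180,150,330,360),3.7)
P=cloud(f); m=(abs(P[...,0]-.5065)<.07)&(abs(P[...,1]+.31)<.07)&(P[...,2]<.04)&(f["frame"].max(-1)<60)
n,l,st,_=cv2.connectedComponentsWithStats(m.astype(np.uint8))
for k in range(1,n):
    if st[k,4]>5: print(st[k,4],P[l==k].mean(0).round(3))
E
```

```text
ee_pos: [0.5205, -0.3113, 0.1012]
force: [0.6, -0.6, 3.7]
ee_pos: [0.5222, -0.312, 0.1943]
force: [0.0, -0.6, -0.5]
F [ 0.  -0.6 -0.5] t 38.0 bright 766 [-0.035 -0.036  0.034] [0.02  0.038 0.083]
plane 290 [-0.0064  0.0064  0.0712] [0.313 0.041 0.949] x -0.035 0.019 lip-up deg -18.3
front x bins: min/max z by x
-0.1 0   dark 0 
-0.085 0   dark 0 
-0.07 0   dark 0 
-0.055 0   dark 0 
-0.04 142 0.053 0.083 dark 0 
-0.025 137 0.048 0.078 dark 0 
-0.01 195 0.044 0.073 dark 0 
0.005 292 0.034 0.069 dark 0 
100 [ 0.455 -0.303  0.018]
77 [ 0.483 -0.312  0.017]
69 [ 0.47  -0.343  0.017]
10 [ 0.454 -0.358  0.02 ]
```

View pics/s10.png

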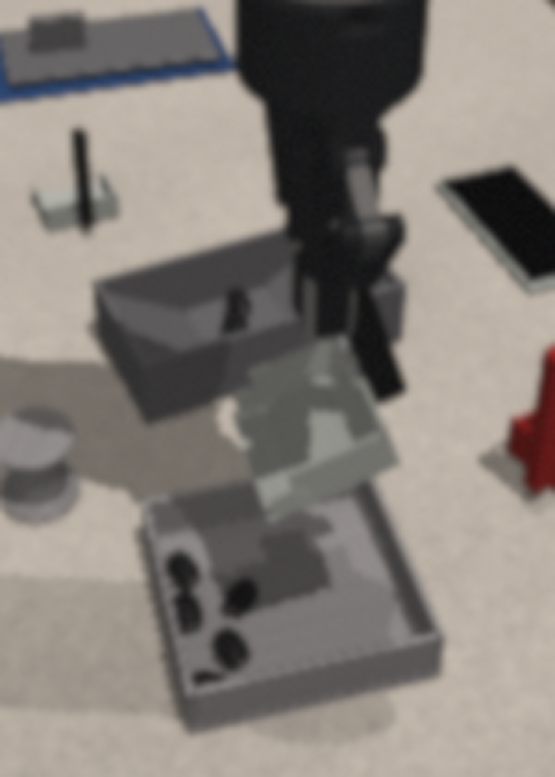

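Five cores lie in the dish, at (183,570), (188,612), (240,597), (232,650) and (210,680). The scoop is empty, the spool, phone and lid look undisturbed, and the rest of the cores are in the tub. Next I set the scoop down on the bench near its old place.

```bash
python3 -m crank '[[0,[0.005,-0.03,0],0],[0,[0.006,-0.042,0],0],[0,[0.006,-0.042,0],0],[0,[0.006,-0.042,0],0],[0,[0.006,-0.042,0],0]]' 60 >/dev/null; python3 -m crank '[[0,[0.006,-0.042,0],0],[0,[0.006,-0.042,0],0],[0,[0.006,-0.042,0],0],[0,[0.006,-0.042,0],0],[0,[0.001,-0.044,0],0]]' >/dev/null; python3 -m crank '[[0,[0,0,0],0],[0,[0,0,0.03],0],[0,[0,0,0.03],0],[0,[0,0,0.025],0],[0,[0,0,0],0]]' >/dev/null; python3 go.py .576 .099 .095 0;python3 sc.py | head -2
```

```text
t 40.02 pos [0.5676 0.0976 0.1033] yaw 0.012 tilt 0.0070 F [ 0.1  0.2 -1.4] gap 0.0119 | shift [ 0.0084 -0.0013  0.0082] turn 0.012
F [ 0.1  0.2 -1.4] t 40.0 bright 280 [-0.111 -0.036  0.035] [0.02  0.042 0.099]
plane 59 [-0.0227  0.0124  0.0753] [0.265 0.097 0.959] x -0.109 0.018 lip-up deg -15.4
```

Lower to touch, then roll level about the lip.

```bash
for i in 1 2 3; do python3 -m crank '[[0,[0,0,0.004],0],[0,[0,0,0],0]]' 25| egrep 'ee_pos|force'; done
```

```text
ee_pos: [0.5703, 0.0994, 0.1028]
force: [-0.4, 1.2, -0.6]
ee_pos: [0.5698, 0.0994, 0.0981]
force: [0.4, -0.0, -0.5]
ee_pos: [0.5697, 0.0995, 0.0938]
force: [0.5, -1.0, -1.4]
```

```bash
for i in 1 2 3; do python3 -m crank '[[0,[0,0,0.002],0],[0,[0,0,0],0]]' 25| egrep 'ee_pos|force'; done
```

```text
ee_pos: [0.5699, 0.0995, 0.092]
force: [0.2, 0.5, -1.2]
ee_pos: [0.5699, 0.0995, 0.0901]
force: [-0.1, 0.1, -1.0]
ee_pos: [0.5699, 0.0995, 0.088]
force: [0.1, -0.0, -1.1]
```

```bash
for i in 1 2 3 4; do python3 -m crank '[[0,[0,0,0.0015],0],[0,[0,0,0],0]]' 25| egrep 'ee_pos|force'; done
```

```text
ee_pos: [0.5699, 0.0995, 0.0866]
force: [0.0, -0.9, -1.8]
ee_pos: [0.5699, 0.0995, 0.0851]
force: [0.4, 0.3, -1.4]
ee_pos: [0.5699, 0.0995, 0.0836]
force: [-0.3, 0.4, -1.8]
ee_pos: [0.5702, 0.0996, 0.0825]
force: [-0.1, -0.2, 0.8]
```

```bash
python3 -m crank '[[0,[0,0,0.0015],0],[0,[0.005,0,0.0028],0],[0,[0.005,0,0.0032],0],[0,[0,0,0],0]]' 25| egrep 'ee_pos|force'; python3 -m crank '[[0,[0.005,0,0.0036],0],[0,[0.005,0,0.004],0],[0,[0,0,0],0]]'| egrep 'ee_pos|force'; python3 sc.py|head -2
```

```text
ee_pos: [0.5826, 0.0998, 0.077]
force: [1.1, -0.6, 10.6]
ee_pos: [0.5939, 0.1, 0.0704]
force: [1.7, -2.0, 15.0]
F [ 1.7 -2.  15. ] t 43.5 bright 665 [-0.12  -0.042  0.039] [0.02  0.042 0.075]
plane 348 [-0.0759  0.0055  0.0707] [-0.005  0.003  1.   ] x -0.12 0.02 lip-up deg 0.3
```

```bash
python3 -m crank '[[0,[0,0,-0.001],0],[0.4,[0,0,0],0],[0.8,[0,0,0],0],[1,[0,0,0],0],[1,[0,0,0],0]]'| egrep 'ee_pos|force|gap'; python3 -m crank '[[1,[0,0,-0.02],0],[1,[0,0,-0.04],0],[1,[0,0,-0.05],0],[1,[0,0,-0.04],0],[1,[0,0,0],0]]'| egrep 'ee_pos|force'; python3 - <<'E'
from h import *
for n in("wrist","side"):
    d=cam(n);P=cloud(d);f=d["frame"]
    b=(abs(P[...,0]-.56)<.08)&(abs(P[...,1]-.1)<.06)
    h=P[b&(P[...,2]>.09)&(P[...,2]<.13)];q=P[b&(P[...,2]>.02)&(P[...,2]<.032)]
    print(n,"handle top",h.mean(0).round(4),h[:,2].max().round(4),"walls",cv2.minAreaRect(np.float32(q[:,:2])))
    h=P[b&(P[...,2]>.035)&(P[...,2]<.13)&(f.max(-1)<70)];
    A=np.c_[h[:,2],np.ones(len(h))];print(" handle lean dx/dz",np.linalg.lstsq(A,h[:,:2],rcond=None)[0][0].round(3))
    fl=P[b&(abs(P[...,0]-.553)<.02)&(abs(P[...,1]-.1)<.025)&(P[...,2]<.015)&(f.min(-1)>90)]
    if len(fl)>10: nn=np.linalg.svd(fl-fl.mean(0))[2][2];print(" floor",len(fl),fl.mean(0).round(4),nn.round(3))
E
```

```text
ee_pos: [0.5897, 0.0998, 0.0677]
force: [-0.1, 0.7, 0.4]
finger_gap: 0.083
ee_pos: [0.5923, 0.1008, 0.2235]
force: [0.8, 0.2, 0.0]
wrist handle top [0.6135 0.1    0.1097] 0.1137 walls ((0.5863847732543945, 0.09919937700033188), (0.06810785084962845, 0.07204165309667587), 0.4145795702934265)
 handle lean dx/dz [-0.135 -0.003]
 floor 1027 [0.5533 0.0997 0.0022] [ 0.021  0.001 -1.   ]
side handle top [0.6097 0.094  0.1026] 0.1118 walls ((0.5859991312026978, 0.09748321771621704), (0.06208149716258049, 0.07386372238397598), 3.081219434738159)
 handle lean dx/dz [0.031 0.009]
 floor 104 [0.5499 0.1042 0.0008] [-0.039 -0.01   0.999]
```

```bash
python3 -m crank '[[1,[-0.02,-0.04,0],0],[1,[-0.02,-0.045,0],0],[1,[-0.02,-0.045,0],0],[1,[-0.02,-0.045,0],0],[1,[-0.02,-0.04,0],0]]'| egrep 'ee_pos|force'; python3 - <<'E'
from h import *
d=cam("top");P=cloud(d);H=P[...,2];f=d["frame"]
a=.203;W=np.array([[np.cos(a),-np.sin(a)],[np.sin(a),np.cos(a)]])
def blobs(nm,m,C):
    n,l,st,_=cv2.connectedComponentsWithStats(m.astype(np.uint8))
    for k in range(1,n):
        if st[k,4]>5: print(nm,st[k,4],(C[l==k].mean(0)*1000).round(1))
T=P.copy();T[...,:2]=(P[...,:2]-[.5384,-.098])@W
ramp=np.maximum(.004,.004+(abs(T[...,0])-.03)*.6207)
blobs("tub",(abs(T[...,0])<.08)&(abs(T[...,1])<.04)&(H-ramp>.009),T)
D=P-[.5065,-.31,0]
blobs("dish",(abs(D[...,0])<.059)&(abs(D[...,1])<.057)&(H>.012),D)
dark=(f.max(-1)<60)
blobs("bench dark",dark&(H>.006)&(H<.03)&(P[...,0]<.9)&~((abs(T[...,0])<.1)&(abs(T[...,1])<.055))&~((abs(D[...,0])<.07)&(abs(D[...,1])<.07)),P)
def rect(nm,p): print(nm,len(p),cv2.minAreaRect(np.float32(p[:,:2])),np.median(p[:,2]).round(4))
def reg(C,x,y,r,z0,z1): return C[(abs(C[...,0]-x)<r)&(abs(C[...,1]-y)<r)&(C[...,2]>z0)&(C[...,2]<z1)]
rect("jar",reg(P,.709,.281,.04,.035,.055)); rect("spool",reg(P,.388,-.2,.04,.036,.056))
e=cam("side");Q=cloud(e);rect("lid fin",reg(Q,.46,.32,.06,.03,.06));q=Q[(abs(Q[...,0]-.5)<.12)&(abs(Q[...,1]-.325)<.07)&(Q[...,2]>.008)&(Q[...,2]<.02)];rect("lid",q)
print(read_state()["time_s"])
E
```

```text
ee_pos: [0.4856, 0.3146, 0.2168]
force: [0.4, -0.0, 0.7]
tub 33 [ 3.  25.3 18.4]
tub 33 [-14.  -28.4  17.4]
tub 35 [-8.7  4.8 17.2]
dish 37 [-23.9  -0.1  16.8]
dish 37 [-34.7 -28.2  17.6]
dish 36 [-50.5 -46.9  17.9]
dish 41 [-49.5  26.9  17.5]
dish 35 [-51.8  -1.4  17.8]
bench dark 795 [766.4 -24.9   8.5]
bench dark 6 [ 667.9 -264.6   25.6]
bench dark 8 [551.7 369.3  10.5]
bench dark 7 [544.6 346.1  10.7]
bench dark 34 [458.6 316.9  24.2]
bench dark 70 [450.1 357.6  11.7]
bench dark 24 [105.9  -3.5   9.3]
bench dark 14 [101.8  33.3   9.4]
bench dark 7 [74.6 74.2  9.4]
bench dark 164 [70.1 -2.1 20. ]
jar 159 ((0.7207659482955933, 0.2863675355911255), (0.038223475217819214, 0.037141669541597366), 72.2090072631836) 0.0444
spool 258 ((0.38862237334251404, -0.19879038631916046), (0.04502454027533531, 0.04413518309593201), 88.41890716552734) 0.0457
lid fin 83 ((0.4574972987174988, 0.3196135461330414), (0.016640717163681984, 0.0501314140856266), 85.17144775390625) 0.0401
lid 728 ((0.5027257800102234, 0.32294148206710815), (0.19206219911575317, 0.10691425204277039), 1.5601344108581543) 0.0109
45.575
```

```bash
python3 -c "
from workcell import *
print(sign_off())"
```

```text
the job is handed in; nothing more can be done
None
```

The job is handed in at about 45.6 s on the robot clock. The lid is on the mat, five cores are in the dish, and the scoop stands empty and released on the bench. Signing off reports no verdict.

**What I did:** I lifted the lid by its fin onto the mat. I then tilted the scoop lip-down in the pads against the tub's end wall, swept the cores against the near ramp, and rolled the scoop lip-up and lifted. I tipped it out against the inside of the dish's front wall. The first tip missed because the lip rode over that wall. No core fell, and I repeated it lower.

**Last checks:**

| Item | Measured |
|---|---|
| Cores | 5 in the dish, 3 in the tub (all 8 accounted for) |
| Lid | flat, fin up, centre about (0.503, 0.323) against mat centre (0.502, 0.324) |
| Scoop | floor within about 0.02–0.04 rad of level (the two views lean opposite ways), handle top at about 112 mm |
| Spool | within 1–2 mm of where it started |
| Phone | looked unmoved |

**Disagreed or weak:**
- **Scoop handle lean:** my fits gave -0.135 rad from the wrist view and 0.031 from the side view. I relied on the floor plane and handle-top height instead.
- **Jar:** it read (0.721, 0.286) at the end, against a rough pixel pick of (0.709, 0.281) at the start. That is about 13 mm, close to the 15 mm limit, but I compared a rough pick with a fit. The arm never went near the jar.
- **Phone:** its final position, (0.766, -0.025), was compared only with a rough pick of (0.768, -0.026).

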